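Fetch the bench block from behind the jars and set up for doming

ROBOT

A 6-joint arm with a two-finger parallel gripper is mounted at the origin on a cart in front of the work surface, level with it; the furniture and walls round the work are solid. World frame = base frame: x ahead of the robot, y to its left, z up, the work surface at z = 0. Lengths are in m, angles in rad, forces in N, time in s.
With the tool pointing down it reaches from about 0.35 to 0.85 m from the base axis. Payload 8.1 kg.
Tool frame: the origin (TCP) lies at the very end of the fingers, on their centre line; the grasp point (between the pads) lies 19 mm behind it; z points along the fingers, y is the direction in which the jaws open and shut (so a half turn about z gives the same grasp; the last joint's range is limited). The gripper opens to 93 mm and grips with 3 to 60 N. Pads are 15 mm wide; open, the fingers measure 128 mm over their backs; the gripper's body (75 mm by 188 mm) begins 65 mm behind the grasp point.
Start: joints at [1.216, 0.13, 1.488, -0, 1.523, -0.085], TCP at [0.16, 0.578, 0.183] pointing down, gripper open.
Joint ranges: [-2.96, 2.96], [-0.89, 2.26], [0.02, 2.5], [-1.34, 4.48], [0, 2.73], [-2.66, 2.66]. Speed limits (rad/s): [2.39, 2.39, 2.79, 3.14, 3.14, 3.14].

INTERFACE

Orientations are given as a rotation vector (axis times angle).
In Python, from plant import * gives the robot as it stands.
- The arm moves only by the tool apply_moves, never from a script. Its argument "commands" is one flat list of numbers, 7 for each row, row after row: the shift along the world's x, y, z in cm, then the turn, a rotation vector about the world's x, y, z in rad, then the finger opening in cm, from 0 to 9.3. A call has 1 to 8 rows; each row shifts and turns the pose as measured when the row begins; what a row does not reach is not made up. A row lasts 1/8 s, in which the tool goes at most 62.5 mm and 10.7 degrees, less where a joint would pass 70% of its speed; a pose out of reach is approached as far as the arm can. A call with a gripper value outside its range is refused whole. The fingers move at their own pace and stop on an object; "squeeze" is the grip in N (left out, the last holds). Time passes only in rows, so rows that do not move let the fingers close. It gives the time, the measured TCP pose, the force and the opening at its end, in the units of the state.
- read_state(): the state, without advancing time (a new reading comes with each control period).
- read_camera(name): name is "scene" or "top"; returns (picture, depth): 420x560x3 uint8, blue, green, red; 420x560 float32, m along the optical axis (not along the pixel's ray), 0 where there is no reading.
- camera_model(name): a dict with "intrinsics" (3x3 intrinsics, pixels), "dist_coeffs" ([k1, k2, p1, p2, k3] as OpenCV has them; the pictures are not rectified), "R" (3x3) and "t" (3): a world point X has camera coordinates R X + t. Camera axes: x right, y down, z forward; pixel columns grow to the right and rows downward; lengths in m; the calibration is good to about 2 mm. A picture is of the moment at which its call begins. camera_model takes no time and is no camera call.
- close_job(): hands the job in, once; it reports no verdict.
Trained networks look in the newest picture that a camera, given by its name, has taken for a name from the list of things; names that differ only in an ending like _2 or _b are one class to them, and where a whole thing is asked for, a point or a joint stands for the part that bears it (a point fixed in the world has none). Each returns a list of dicts, best first, with "conf" (0 to 1); they miss things now and then, are a little off and sometimes report something else, mostly with a low value. They report only what shows in the picture. A call takes as long as a camera call. They do not tell look-alikes from the thing itself.
- find_in(query, camera): "point" ([x, y, z] in m, in the coordinates of the camera as it stood for that picture, good to about 4 mm: the middle of the surface that is visible of it).
- cut_out(query, camera): "mask" (420x560 bool, what is visible of it).
- spot_point(query, camera): "point" ([x, y, z] in m, in the coordinates of the camera as it stood for that picture, good to about 4 mm: a listed point, or the origin of a listed thing).
The state is a dict: "t": time; "q": joint angles; "dq": joint speeds; "joint_torque": joint torques, N m; "tool_pos": TCP position; "orientation": TCP orientation; "force": force on the tool from outside, world axes, zero at the start; "wrist_torque": the same for the moment, N m; "opening": finger opening in m.
Only numpy, scipy, OpenCV 4.12 (cv2) and the standard library are available. Lean on these libraries where they do the work, as an engineer would, in place of code of your own. Each camera call takes 0.05 s, during which the arm holds its last target. There are 200 camera calls.

TASK

The steel bench block stands in the wooden rack behind two jars: first move both jars out of the way into the shallow blue tray, where both must stand upright together, then fetch the bench block and set it flat and centred on the black rubber puck, and put the doming block upright and centred on top of it. Finally put each jar back upright on the same ring of the rack where it stood at the start. Do not tip over a jar or the tall flask.

Things in the scene. Friction and masses are not known exactly. Their poses are not given: they have to be found in the camera images.
- rack: fixed wooden rack, 206 x 168 mm, on the bench. Origin under its middle; x points to its back rail. Floor top 6 mm above the bench, with two dark rings for the jars at (-40, +-36) mm. The block lies at (30, 0) on a plinth 50 (x) x 60 mm, top at 14 mm. Cheeks (40 mm high) 5 mm beside it and the back rail (40 mm high) 36 mm behind it: grasp it only along the rack's x, once the jars are gone
- tray: fixed shallow blue tray, 204 (its x) x 116 (its y) mm, walls 14 mm high and 4 mm thick, floor top 4 mm above the bench. Origin: centre of its underside; it may stand turned
- puck: fixed black rubber puck, a disc 52 mm across and 12 mm high (narrower than the bench block). Origin: centre of its underside, on the bench
- black_jar_center (a point): loose glass jar with black lid fixed on, 61 mm across, 74 mm tall, 0.08 to 0.15 kg; the point is its centre, 37 mm above its underside, z up. It stands in the rack, its wall about 8 mm in front of the bench block, with about 15 mm between it and the other jar. Grip it in its upper half, fingers closing along the rack's x with the fingertips above the bench block (block top 34 mm above the bench)
- red_jar_center (a point): loose glass jar with red lid fixed on, 53 mm across, 64 mm tall, 0.08 to 0.15 kg; the point is its centre, 32 mm above its underside, z up. It stands in the rack beside the black-lidded jar, about 12 mm in front of the bench block; grip it like the other jar. Which of the two stands left varies
- bench_block_center (a point): loose flat polished steel bench block, 64 x 64 x 20 mm, 0.5 to 0.75 kg; the point is its centre, x and y square to its sides, z up (10 mm below its top). At the start it lies flat in the rack, square to the rack, its centre 24 mm above the bench
- dome_block_center (a point): loose steel doming block, a 42 mm cube with round hollows, 0.5 kg, standing on the bench not far from the rubber puck; the point is its centre, 21 mm above its underside, x and y square to its sides
- flask_center (a point): loose tall grey steel flask, 68 mm across, 252 mm tall, a bystander on the bench behind and right of the rack; the point is its centre, 126 mm above its underside
Not all that is in view belongs to the job. Leave any pink or red look-alike of the part that bears bench_block_center alone.

How it is judged:
On the way, in this order (a step that is already met when the one before it is completed fails the run):
1. both jars stand upright and released in the blue tray (x of black_jar_center in the frame of tray between -0.095 and 0.095 m and y of black_jar_center in the frame of tray between -0.052 and 0.052 m and height (world z) of black_jar_center below 0.049 m and angle between each of black_jar_center, red_jar_center's own z axis and vertical below 0.2 rad and linear speed of each of black_jar, red_jar below 0.03 m/s and contact force between each of black_jar, red_jar and the fingers below 0.3 N and x of red_jar_center in the frame of tray between -0.095 and 0.095 m and y of red_jar_center in the frame of tray between -0.052 and 0.052 m and height (world z) of red_jar_center below 0.044 m), for 0.2 s.
2. the bench block lies released on the rubber puck, centred within 12 mm (horizontal distance between bench_block_center and puck below 0.012 m and height (world z) of bench_block_center between 0.018 and 0.026 m and angle between bench_block_center's own z axis and vertical below 0.1 rad and linear speed of bench_block below 0.03 m/s and contact force between bench_block and the fingers below 0.3 N), for 0.2 s.
3. the doming block stands released on the bench block, centred within 12 mm (all of step 2 and horizontal distance between dome_block_center and bench_block_center below 0.012 m and height (world z) of dome_block_center between 0.048 and 0.058 m and angle between dome_block_center's own z axis and vertical below 0.1 rad and linear speed of dome_block below 0.03 m/s and contact force between dome_block and the fingers below 0.3 N), for 0.2 s.
At the end, for the whole second after the job is handed in: The bench block lies flat on the puck (centres within 12 mm), the doming block stands on it (centres within 12 mm), each jar stands upright within 15 mm of where it stood at the start, and all is released and at rest (all of step 3 and distance of each of black_jar_center, red_jar_center from where it was at the start of the episode below 0.015 m and angle between each of black_jar_center, red_jar_center's own z axis and vertical below 0.1 rad and linear speed of each of black_jar, red_jar below 0.03 m/s and contact force between each of black_jar, red_jar and the fingers below 0.3 N); the robot touches nothing.
It fails at once if a jar or the flask is tipped over (angle between any of black_jar_center, red_jar_center, flask_center's own z axis and vertical above 0.6 rad).
It also fails if it takes over 134 s, if anything falls off the work surface, if the arm or the gripper's body presses on something with over 40 N, if the wrist force passes 120 N, or if a joint passes its speed limit or range.

## Working session

There is one attempt and no reset: what is moved stays moved. The work goes in short steps, Python scripts to look and compute and a tool call to move; the robot and the scene stay as the last step left them, time stands still between calls to the robot, and variables do not carry over. Pictures are saved under pics/ and viewed, about 12 in all and at most 16, crops included, and the job is handed in when it is done.

Besides the shell and the picture viewer there is one more tool, called after "Request:" by a JSON object that holds its "method" and its "body", one argument or row to a line. apply_moves: Moves the arm, as the interface text tells. Its arguments: {"type":"object","properties":{"commands":{"type":"array"},"squeeze":{"type":"number"}},"required":["commands"]}

```bash
ls; mkdir -p pics; cat > h.py <<'E'
from plant import *
import numpy as np, cv2
def w(p,cam):
    m=camera_model(cam); return np.array(m["R"]).T@(np.array(p)-np.array(m["t"]))
def pix(X,cam):
    m=camera_model(cam); R=np.array(m["R"]);t=np.array(m["t"],float)
    p,_=cv2.projectPoints(np.array([X],float),cv2.Rodrigues(R)[0],t,np.array(m["intrinsics"],float),np.array(m["dist_coeffs"],float)); return p[0,0].round(0)
def cloud(depth,cam):
    m=camera_model(cam); K=np.array(m["intrinsics"],float); D=np.array(m["dist_coeffs"],float)
    v,u=np.indices(depth.shape); 
    n=cv2.undistortPoints(np.stack([u,v],-1).reshape(-1,1,2).astype(float),K,D).reshape(420,560,2)
    c=np.concatenate([n*depth[...,None],depth[...,None]],-1)
    return (c-np.array(m["t"]))@np.array(m["R"])
E
python3 - <<'E'
from h import *
s=read_state(); print(s["t"],s["tool_pos"],s["orientation"],s["opening"])
for c in("top","scene"):
    im,d=read_camera(c); cv2.imwrite(f"pics/{c}0.png",im); np.savez(f"{c}0.npz",im=im,d=d)
    for q in ["rack","tray","puck","black_jar_center","red_jar_center","bench_block_center","dome_block_center","flask_center"]:
        for r in spot_point(q,c)[:3]:
            X=w(r["point"],c); print(c,q,round(r["conf"],2),X.round(4),pix(X,c))
E
```

```text
pics
0.0 [0.15969892 0.57770907 0.18189643] [-4.22492190e-01 -3.11266719e+00  2.78776216e-03] 0.09301422300165053
top rack 0.76 [ 0.5707  0.0307 -0.0019] [249. 226.]
top tray 0.75 [5.096e-01 2.976e-01 3.000e-04] [158. 245.]
top puck 0.52 [ 0.4343 -0.3016 -0.0012] [362. 274.]
top puck 0.2 [ 0.7665 -0.2098  0.1262] [336. 150.]
top black_jar_center 0.76 [0.5293 0.0625 0.0441] [237. 238.]
top red_jar_center 0.7 [ 0.5357 -0.0112  0.0371] [263. 236.]
top bench_block_center 0.97 [ 0.4962 -0.4417  0.0089] [410. 253.]
top bench_block_center 0.83 [ 0.6123 -0.1401  0.0114] [307. 212.]
top bench_block_center 0.7 [ 0.4552 -0.1566  0.0052] [313. 266.]
top dome_block_center 0.78 [ 0.5474 -0.2741  0.0177] [353. 234.]
top flask_center 0.73 [ 0.7702 -0.2098  0.1235] [336. 149.]
scene rack 0.76 [ 0.5726  0.0287 -0.0022] [257. 214.]
scene rack 0.55 [ 0.4311 -0.2963  0.0011] [258. 326.]
scene tray 0.67 [5.120e-01 2.972e-01 2.000e-04] [207. 164.]
scene puck 0.83 [ 0.4308 -0.2943 -0.0014] [257. 326.]
scene black_jar_center 0.55 [0.528  0.0603 0.0399] [238. 202.]
scene red_jar_center 0.7 [ 0.5366 -0.0073  0.0367] [250. 218.]
scene bench_block_center 0.93 [ 0.4959 -0.4421  0.0127] [312. 368.]
scene bench_block_center 0.82 [ 0.6069 -0.1424  0.0091] [294. 250.]
scene bench_block_center 0.66 [0.6021 0.0306 0.0219] [265. 205.]
scene dome_block_center 0.74 [ 0.5444 -0.2731  0.0208] [296. 296.]
scene flask_center 0.6 [ 0.7699 -0.209   0.1304] [366. 219.]
```

View pics/top0.png

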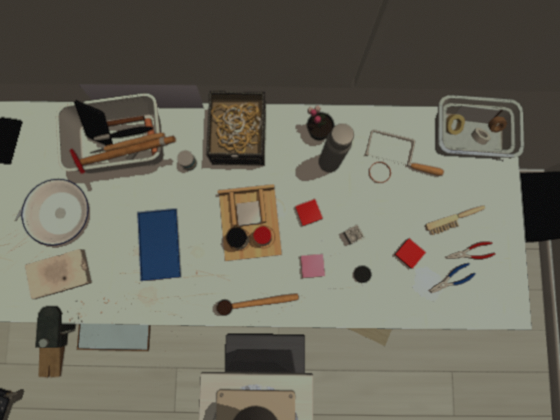

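View pics/scene0.png

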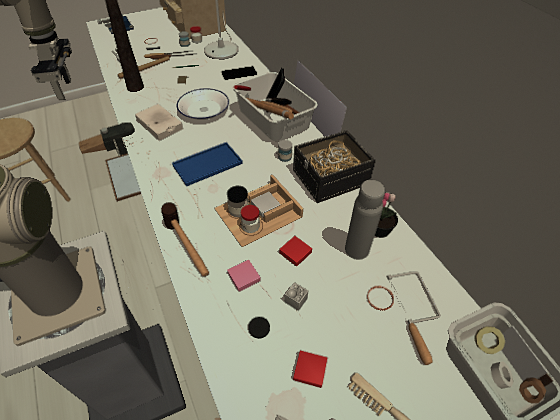

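The top view shows the rack at (250,225), with the black jar at (237,238) and the red jar at (262,236) in front of the steel block at (250,212). The tray is at (158,245), the puck at (362,274) and the dome block at (352,234). 

Candidates for bench block: the steel-coloured one in the rack at (250,212), and red or pink slabs at (308,212), (313,266) and (410,253). Only the one in the rack behind the jars fits. Next I'll refine the geometry and enlarge a crop to confirm.

```bash
cat > m.py <<'E'
from h import *
import sys
def measure(items,cams=("top","scene")):
    for c in cams:
        im,d=read_camera(c); P=cloud(d,c)
        for q,(lo,hi) in items.items():
            rs=cut_out(q,c)
            for r in rs[:4]:
                m=r["mask"]&(d>0); X=P[m]; 
                if len(X)<5: continue
                k=(X[:,2]>lo)&(X[:,2]<hi); Y=X[k]
                if len(Y)<5: print(c,q,round(r["conf"],2),"few",len(Y),"median z",np.median(X[:,2]).round(4),X[:,:2].mean(0).round(3)); continue
                rc=cv2.minAreaRect((Y[:,:2]*1000).astype(np.float32)); (cc,rad)=cv2.minEnclosingCircle((Y[:,:2]*1000).astype(np.float32))
                print(c,q,round(r["conf"],2),"n",len(Y),"z",np.median(Y[:,2]).round(4),"mean",Y[:,:2].mean(0).round(4),"rect",np.round(rc[0],1),np.round(rc[1],1),round(rc[2],1),"circ",np.round(cc,1),round(rad,1))
E
python3 - <<'E'
from m import *
measure({"rack":(-.01,.05),"tray":(-.01,.03),"puck":(.005,.02),"black_jar_center":(.072,.09),"red_jar_center":(.062,.08),"bench_block_center":(.026,.044),"dome_block_center":(.034,.05),"flask_center":(.23,.27)})
z=np.load("top0.npz"); im=z["im"]
a=cv2.resize(im[175:275,205:305],(600,600),interpolation=cv2.INTER_CUBIC);cv2.imwrite("pics/crop1.png",a)
P=cloud(z["d"],"top"); print("bench z",[P[v,u].round(4) for u,v in((200,250),(290,290),(380,220))])
E
```

```text
top rack 0.9 n 2876 z 0.0059 mean [0.5882 0.0292] rect [584.5  31.8] [219.2 172.6] 6.6 circ [585.2  31.9] 134.5
top tray 0.73 n 2796 z 0.0035 mean [0.5113 0.2968] rect [512.8 297.6] [205.  125.2] 6.3 circ [512.6 294.3] 115.0
top black_jar_center 0.62 n 361 z 0.0787 mean [0.5298 0.0611] rect [530.3  60.7] [57.2 56.3] 46.2 circ [530.5  61.4] 29.7
top red_jar_center 0.61 n 259 z 0.0685 mean [ 0.538  -0.0097] rect [537.7  -9.2] [48.1 47.4] 1.4 circ [538.1  -9.8] 25.4
top bench_block_center 0.98 few 1 median z 0.0184 [ 0.496 -0.438]
top bench_block_center 0.83 n 479 z 0.033 mean [0.6048 0.0334] rect [605.5  33.6] [64.  63.9] 7.7 circ [604.2  33.6] 42.2
top bench_block_center 0.8 few 0 median z 0.0186 [ 0.456 -0.154]
top bench_block_center 0.62 few 1 median z 0.019 [ 0.611 -0.143]
top dome_block_center 0.71 n 163 z 0.0397 mean [ 0.5482 -0.27  ] rect [ 547.3 -270.1] [38.3 40.3] 29.9 circ [ 548.2 -269. ] 26.1
top flask_center 0.71 n 456 z 0.2501 mean [ 0.7611 -0.2085] rect [ 763.8 -209.9] [56.  55.9] 66.6 circ [ 764.  -209.4] 28.7
scene rack 0.71 n 1972 z 0.0071 mean [0.5869 0.0064] rect [57
[... 653 characters left out ...]
scene bench_block_center 0.97 few 0 median z 0.0193 [ 0.451 -0.16 ]
scene bench_block_center 0.68 n 376 z 0.0337 mean [0.6006 0.0308] rect [602.3  32. ] [66.2 75. ] 8.9 circ [602.9  28.8] 44.5
scene bench_block_center 0.68 few 0 median z 0.0192 [ 0.606 -0.15 ]
scene bench_block_center 0.68 few 0 median z 0.0196 [ 0.491 -0.442]
scene dome_block_center 0.68 n 274 z 0.04 mean [ 0.5445 -0.2747] rect [ 544.2 -273.2] [44.4 43.9] 28.3 circ [ 544.3 -274.6] 28.3
scene flask_center 0.71 n 483 z 0.2502 mean [ 0.7559 -0.2168] rect [ 760.  -212.3] [55.6 54. ] 68.7 circ [ 761.1 -212.4] 29.5
bench z [array([ 0.4969,  0.1742, -0.0013]), array([ 0.3849, -0.0919,  0.0012]), array([ 0.5942, -0.3589, -0.0041])]
```

View pics/crop1.png

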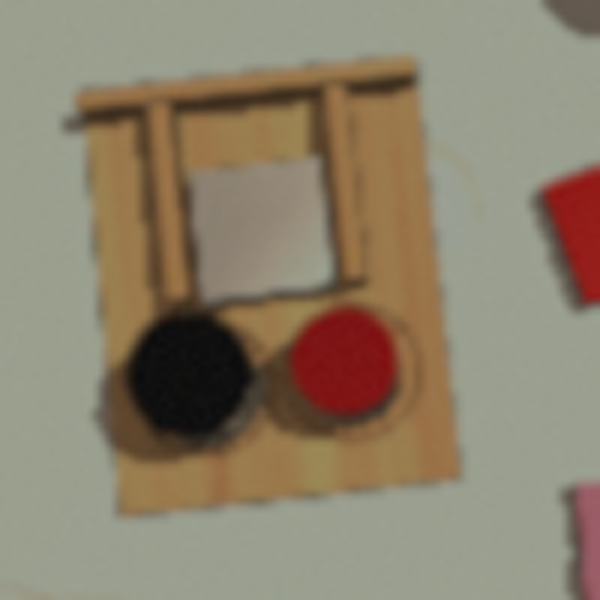

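The crop confirms the steel block between the cheeks, at (265,230) in the crop. The rack's yaw is about 7°. I'll start with the red jar at about (0.5365, -0.011).

Request:
{"method": "apply_moves", "body": {
  "commands": [3.1,-4.9,0,0,0,-0.1,9.3,3.1,-4.9,0,0,0,-0.1,9.3,3.1,-4.9,0,0,0,-0.1,9.3,3.1,-4.9,0,0,0,-0.1,9.3,3.1,-4.9,0,0,0,-0.1,9.3,3.1,-4.9,0,0,0,-0.1,9.3,3.1,-4.9,0,0,0,-0.1,9.3,3.1,-4.9,0,0,0,-0.1,9.3],
  "squeeze": 15
}}

```text
t: 2.8
tool_pos: [0.4115, 0.177, 0.1831]
orientation: [1.624, 2.686, 0.005]
force: [1.2, 1.2, 0.4]
opening: 0.0929
```

Request:
{"method": "apply_moves", "body": {
  "commands": [2.5,-3.8,0,0,0,-0.075,9.3,2.5,-3.8,0,0,0,-0.075,9.3,2.5,-3.8,0,0,0,-0.075,9.3,2.5,-3.8,0,0,0,-0.075,9.3,2.5,-3.7,0,0,0,-0.06,9.3,0,0,0,0,0,0,9.3]
}}

```text
t: 3.55
tool_pos: [0.5417, -0.023, 0.1842]
orientation: [2.099, 2.329, 0.007]
force: [-0.6, 0.3, -0.2]
opening: 0.0928
```

```bash
python3 - <<'E'
from h import *
s=read_state(); print(s["tool_pos"],s["orientation"])
z=read_camera("scene"); im=z[0]
for X in [s["tool_pos"]]: print(pix(X,"scene"))
cv2.imwrite("pics/scene1.png",cv2.resize(im[120:260,180:340],(800,700))[:600])
E
```

```text
[ 0.54169912 -0.02298603  0.18423927] [2.09891625 2.32884659 0.00737132]
[252. 184.]
```

View pics/scene1.png

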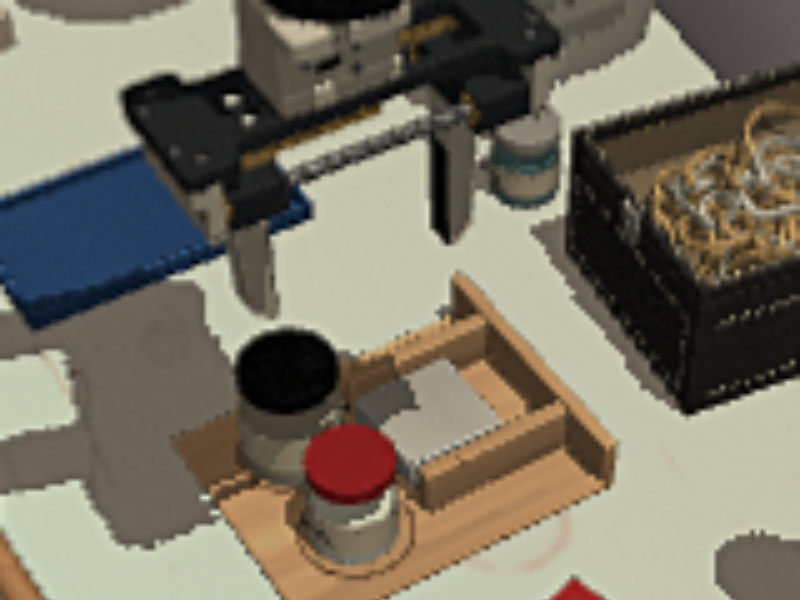

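The picture shows the gripper over the rack, with fingertips at crop (265,310) and (450,240). Their midpoint is about 9 px above the projected TCP, so I'll check that against depth.

```bash
python3 - <<'E'
from h import *
s=read_state(); print(s["tool_pos"],s["dq"])
for c in("scene","top"):
    im,d=read_camera(c); P=cloud(d,c)
    p=s["tool_pos"]
    k=(np.abs(P[...,0]-p[0])<.09)&(np.abs(P[...,1]-p[1])<.05)&(P[...,2]>.13)&(P[...,2]<.24)&(d>0)
    Y=P[k]
    for side in(-1,1):
        Z=Y[(Y[:,0]-p[0])*side>0.0]; 
        Z=Z[Z[:,2]<.235]
        print(c,side,len(Z),Z.min(0).round(4) if len(Z) else "",Z.max(0).round(4) if len(Z) else "")
        for lo in np.arange(.16,.23,.01):
            q=Z[(Z[:,2]>lo)&(Z[:,2]<lo+.01)]
            if len(q):print("  ",lo.round(2),len(q),q.min(0).round(3),q.max(0).round(3))
    im2=im.copy(); 
E
```

```text
[ 0.54107041 -0.0216588   0.18427434] [ 0.03771596 -0.02791627  0.02579395  0.00714796  0.00571878  0.00082032]
scene -1 25 [ 0.4782 -0.0374  0.2202] [ 0.4929 -0.0197  0.2347]
   0.22 11 [ 0.482 -0.037  0.22 ] [ 0.492 -0.034  0.23 ]
   0.23 14 [ 0.478 -0.037  0.23 ] [ 0.493 -0.02   0.235]
scene 1 32 [ 0.5846 -0.0268  0.2211] [ 0.5998 -0.0093  0.2348]
   0.22 20 [ 0.585 -0.027  0.221] [ 0.6   -0.009  0.23 ]
   0.23 12 [ 0.585 -0.026  0.231] [ 0.6   -0.009  0.235]
top -1 0  
top 1 0
```

```bash
python3 - <<'E'
from h import *
s=read_state(); p=s["tool_pos"]
for dz in(0,.02,.036):
  for sd in(-1,1): print(dz,sd,pix(p+np.array([sd*.05,sd*.006,dz]),"scene"),pix(p+np.array([sd*.05,sd*.006,dz]),"top"))
im,d=read_camera("scene"); P=cloud(d,"scene")
for (u,v) in((231,176),(232,180),(233,182),(233,184),(270,164),(270,167),(271,169)): print(u,v,P[v,u].round(3),d[v,u].round(3))
im,d=read_camera("top");
cv2.imwrite("pics/top1.png",cv2.resize(im[170:290,170:330],(800,600)))
E
```

```text
0 -1 [233. 191.] [266. 248.]
0 1 [268. 176.] [262. 209.]
0.02 -1 [233. 185.] [265. 248.]
0.02 1 [268. 170.] [261. 207.]
0.036 -1 [232. 180.] [265. 247.]
0.036 1 [268. 165.] [261. 206.]
231 176 [ 0.487 -0.033  0.243] 0.919
232 180 [ 0.488 -0.032  0.228] 0.931
233 182 [ 0.489 -0.035  0.223] 0.933
233 184 [0.553 0.171 0.002] 1.24
270 164 [ 0.592 -0.023  0.231] 0.964
270 167 [ 0.694  0.194 -0.   ] 1.296
271 169 [ 0.693  0.186 -0.002] 1.293
```

View pics/top1.png

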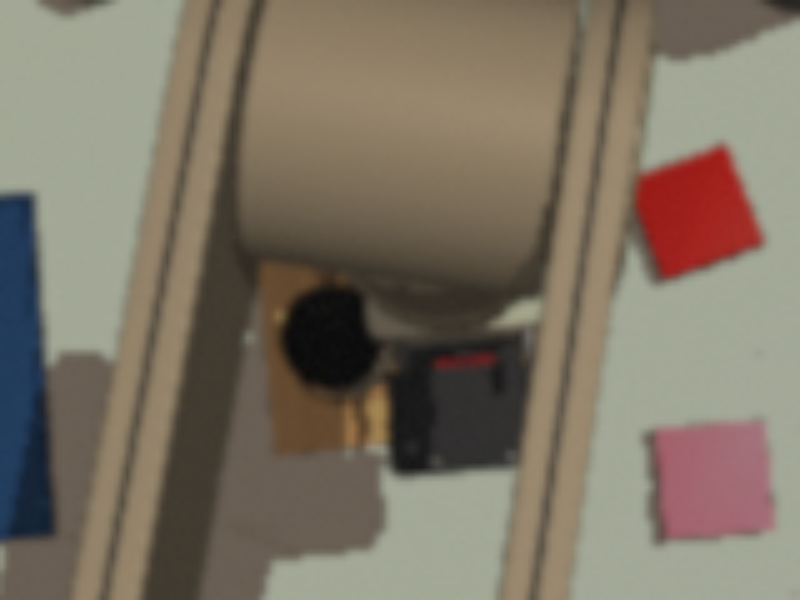

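```bash
python3 - <<'E'
from h import *
im,d=read_camera("scene"); P=cloud(d,"scene")
for u in (219,223,228,231,233,268,271,274,280):
    print(u,[(v,*(P[v,u]*1000).round(0).astype(int),int(im[v,u].mean())) for v in range(136,186,3) if P[v,u,2]>.15])
E
```

```text
219 [(136, np.int64(477), np.int64(-8), np.int64(346), 8), (139, np.int64(472), np.int64(-20), np.int64(347), 34), (142, np.int64(470), np.int64(-27), np.int64(345), 35), (145, np.int64(466), np.int64(-38), np.int64(346), 34), (148, np.int64(462), np.int64(-48), np.int64(347), 33), (151, np.int64(459), np.int64(-58), np.int64(348), 50), (154, np.int64(457), np.int64(-62), np.int64(343), 25), (157, np.int64(456), np.int64(-62), np.int64(336), 44), (160, np.int64(455), np.int64(-62), np.int64(328), 112), (163, np.int64(456), np.int64(-54), np.int64(312), 56)]
223 [(136, np.int64(486), np.int64(-7), np.int64(342), 13), (139, np.int64(488), np.int64(2), np.int64(327), 53), (142, np.int64(483), np.int64(-11), np.int64(328), 30), (145, np.int64(473), np.int64(-43), np.int64(347), 34), (148, np.int64(470), np.int64(-53), np.int64(348), 33), (151, np.int64(467), np.int64(-59), np.int64(346), 37), (154, np.int64(465), np.int64(-62), np.int64(341), 16), (157, np.int64(467), np.int64(-54), np.int64(325), 55), (160, np.int64(463), np.int64(-63), np.int64(325), 96), (163, np.int64(463), np.int64(
[... 3397 characters left out ...]
 np.int64(279), 79), (151, np.int64(596), np.int64(-22), np.int64(270), 78), (154, np.int64(595), np.int64(-22), np.int64(261), 78), (157, np.int64(596), np.int64(-21), np.int64(251), 78), (160, np.int64(595), np.int64(-24), np.int64(244), 77), (163, np.int64(596), np.int64(-21), np.int64(231), 71)]
274 [(136, np.int64(594), np.int64(-41), np.int64(330), 34), (139, np.int64(591), np.int64(-48), np.int64(327), 22), (142, np.int64(589), np.int64(-51), np.int64(321), 27), (145, np.int64(590), np.int64(-50), np.int64(312), 0)]
280 [(136, np.int64(607), np.int64(-44), np.int64(327), 39), (139, np.int64(606), np.int64(-46), np.int64(321), 18), (142, np.int64(606), np.int64(-47), np.int64(313), 9)]
```

Depth puts the gripper's body bottom at z≈0.305 and the fingertips at ≈0.22. That makes the real gripper about 36 mm higher than the reported TCP, while x and y agree. I'll go down to a height that's safe under either reading and check again.

Request:
{"method": "apply_moves", "body": {
  "commands": [-0.4,1.0,-2.5,0,0,0,9.3,0,0,-3.3,0,0,0,9.3,0,0,-3.3,0,0,0,9.3,0,0,-3.3,0,0,0,9.3,0,0,0,0,0,0,9.3,0,0,0,0,0,0,9.3]
}}

```text
t: 4.6
tool_pos: [0.5365, -0.0038, 0.0617]
orientation: [2.078, 2.341, 0.015]
force: [0.4, -1.0, 0.8]
opening: 0.093
```

```bash
cat > g.py <<'E'
from h import *
def tips(show=None,rows=0.03):
    s=read_state(); p=np.array(s["tool_pos"]); print("t",round(s["t"],2),"tcp",p.round(4),"F",np.round(s["force"],1),"open",round(s["opening"],4))
    a=2*np.arctan2(s["orientation"][1],s["orientation"][0])-np.pi/2; j=np.array([np.cos(a),np.sin(a)]); print("jaw deg",np.degrees(a).round(1))
    im,d=read_camera("scene"); P=cloud(d,"scene")
    rel=P[...,:2]-p[:2]; al=rel@j; ac=rel@np.array([-j[1],j[0]])
    h=s["opening"]/2
    for sd in(-1,1):
        k=(al*sd>h-.004)&(al*sd<h+.02)&(np.abs(ac)<.015)&(P[...,2]>p[2]-.01)&(P[...,2]<p[2]+.1)&(d>0)
        if k.any(): print(sd,k.sum(),"zmin",np.sort(P[...,2][k])[:3].round(3),"along",al[k].min().round(3),al[k].max().round(3),"across",ac[k].min().round(3),ac[k].max().round(3))
    return im,d
E
python3 - <<'E'
from g import *
im,d=tips()
u,v=map(int,pix(read_state()["tool_pos"],"scene"))
cv2.imwrite("pics/s2.png",cv2.resize(im[v-75:v+45,u-80:u+80],(800,600)))
E
```

```text
t 4.6 tcp [ 0.5365 -0.0038  0.0617] F [ 0.4 -1.   0.8] open 0.093
jaw deg 6.8
-1 102 zmin [0.099 0.1   0.1  ] along -0.066 -0.048 across -0.012 0.008
1 128 zmin [0.097 0.099 0.101] along 0.043 0.061 across -0.011 0.009
```

View pics/s2.png

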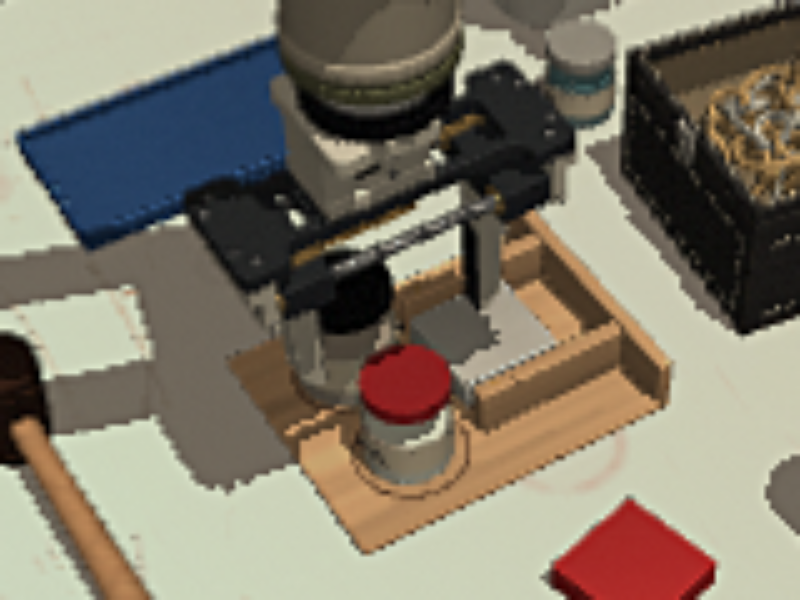

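The tips are at about 0.098 true against 0.062 reported, so the offset of about +36 mm is confirmed. I'll descend to true ≈0.044 and grip the red jar.

Request:
{"method": "apply_moves", "body": {
  "commands": [0,-0.7,-1.8,0,0,0,9.3,0,0,-1.8,0,0,0,9.3,0,0,-1.6,0,0,0,9.3,0,0,0,0,0,0,9.3]
}}

```text
t: 5.15
tool_pos: [0.5376, -0.0117, 0.008]
orientation: [2.077, 2.338, 0.018]
force: [-0.0, 0.4, 0.6]
opening: 0.0934
```

Request:
{"method": "apply_moves", "body": {
  "commands": [0,0,0,0,0,0,4.5,0,0,0,0,0,0,4.5,0,0,0,0,0,0,4.5,0,0,0,0,0,0,4.5,0,0,0,0,0,0,4.5,0,0,0,0,0,0,4.5],
  "squeeze": 20
}}

```text
t: 5.9
tool_pos: [0.5387, -0.0117, 0.0094]
orientation: [2.076, 2.337, 0.02]
force: [0.4, -1.1, -0.1]
opening: 0.0509
```

```bash
python3 - <<'E'
from g import *
im,d=tips()
E
```

```text
t 5.9 tcp [ 0.5387 -0.0117  0.0094] F [ 0.4 -1.1 -0.1] open 0.0509
jaw deg 6.8
-1 189 zmin [0.002 0.003 0.004] along -0.045 -0.021 across -0.015 0.014
1 188 zmin [0.002 0.002 0.002] along 0.022 0.045 across -0.015 0.014
```

Request:
{"method": "apply_moves", "body": {
  "commands": [0,0,3,0,0,0,4.5,0,0,4,0,0,0,4.5,0,0,3,0,0,0,4.5,-1.5,5,0,0,0,0,4.5,-1.5,6,0,0,0,0,4.5,-1.5,6,0,0,0,0,4.5,-1.5,6,0,0,0,0,4.5,-1.5,5,0,0,0,0,4.5]
}}

```text
t: 6.95
tool_pos: [0.4613, 0.2718, 0.1126]
orientation: [2.085, 2.328, 0.022]
force: [0.5, 0.7, -0.3]
opening: 0.0505
```

Request:
{"method": "apply_moves", "body": {
  "commands": [0,1.5,-1,0,0,0,4.5,0,0,-3,0,0,0,4.5,0,0,-3,0,0,0,4.5,0,0,-2,0,0,0,4.5,0,0,0,0,0,0,4.5,0,0,0,0,0,0,4.5]
}}

```text
t: 7.7
tool_pos: [0.4604, 0.2886, 0.0191]
orientation: [2.079, 2.333, 0.021]
force: [-0.3, -0.7, -0.6]
opening: 0.0509
```

Request:
{"method": "apply_moves", "body": {
  "commands": [0.2,0.2,-0.6,0,0,0,4.5,0,0,-0.4,0,0,0,4.5,0,0,0,0,0,0,4.5]
}}

```text
t: 8.07
tool_pos: [0.4644, 0.2912, 0.0107]
orientation: [2.079, 2.331, 0.026]
force: [-0.5, 0.0, -0.5]
opening: 0.0507
```

```bash
python3 - <<'E'
from m import *
measure({"tray":(.008,.025),"red_jar_center":(.05,.08)})
s=read_state();print(s["tool_pos"],s["force"])
im,d=read_camera("scene"); cv2.imwrite("pics/s3.png",cv2.resize(im[90:210,130:290],(800,600)))
E
```

```text
top tray 0.92 n 218 z 0.0122 mean [0.5372 0.272 ] rect [513.4 294. ] [206.4 114.4] 7.5 circ [514.6 292.1] 115.4
[0.46443074 0.29124934 0.01090068] [-0.37239349 -0.2413443  -0.90408803]
```

View pics/s3.png

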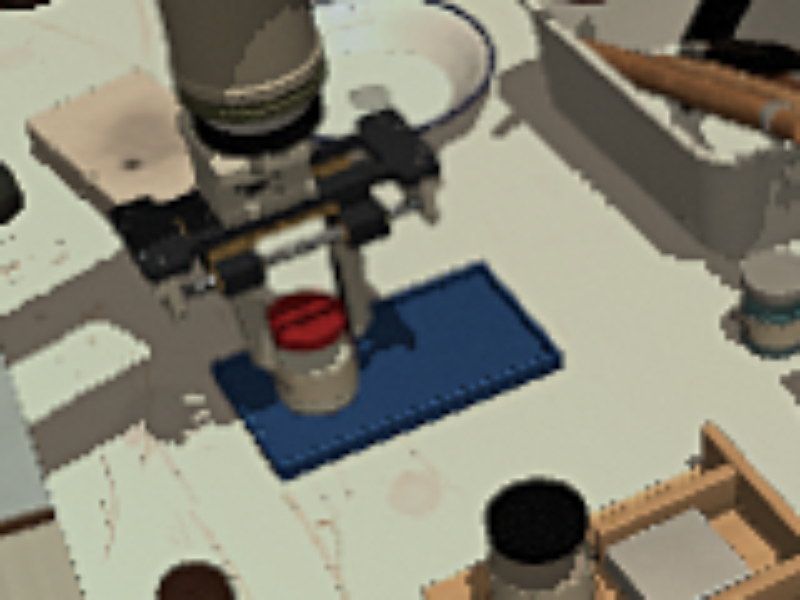

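The red jar is upright in the tray's near half at crop (315,370). I'll lower it the last few mm, release and rise.

Request:
{"method": "apply_moves", "body": {
  "commands": [0,0,-0.2,0,0,0,4.5,0,0,-0.2,0,0,0,4.5,0,0,0,0,0,0,4.5,0,0,0,0,0,0,7.5,0,0,0,0,0,0,7.5,0,0,0,0,0,0,7.5,0,0,0,0,0,0,7.5]
}}

```text
t: 9.3
tool_pos: [0.4649, 0.2916, 0.0072]
orientation: [2.079, 2.331, 0.028]
force: [-0.8, -0.5, -0.7]
opening: 0.0746
```

Request:
{"method": "apply_moves", "body": {
  "commands": [0,0,3,0,0,0,7.5,0,0,5,0,0,0,9.3,0,0,1,-0.013,0.012,0,9.3,1.3,-4.8,0,0,0,0,9.3,1.3,-4.8,0,0,0,0,9.3,1.3,-4.8,0,0,0,0,9.3,1.3,-4.6,0,0,0,0,9.3,0.6,-2,0,0,0,0,9.3]
}}

```text
t: 10.3
tool_pos: [0.5234, 0.077, 0.1008]
orientation: [2.072, 2.336, 0.002]
force: [-0.5, 0.1, -0.8]
opening: 0.093
```

Request:
{"method": "apply_moves", "body": {
  "commands": [0,0,0,0,0,0,9.3,0,0,0,0,0,0,9.3]
}}

```text
t: 10.55
tool_pos: [0.5236, 0.076, 0.1007]
orientation: [2.076, 2.333, 0.002]
force: [-0.2, -0.1, -0.3]
opening: 0.0929
```

```bash
python3 - <<'E'
from m import *
measure({"red_jar_center":(.05,.08),"black_jar_center":(.07,.09)})
from g import *
tips()
E
```

```text
top red_jar_center 0.58 few 0 median z 0.0057 [ 0.581 -0.004]
top black_jar_center 0.49 n 141 z 0.0786 mean [0.5297 0.0458] rect [529.   43.9] [55.  22.6] 1.2 circ [528.8  52.3] 27.6
top black_jar_center 0.42 few 1 median z 0.0057 [ 0.582 -0.003]
scene red_jar_center 0.71 n 87 z 0.0673 mean [0.4534 0.2877] rect [452.8 292.3] [51.8 25.5] 88.8 circ [458.5 292.2] 25.9
scene black_jar_center 0.9 n 287 z 0.0795 mean [0.526  0.0565] rect [526.6  58.1] [59.6 57.6] 60.4 circ [526.7  59.3] 31.0
scene black_jar_center 0.29 n 116 z 0.0793 mean [ 0.7474 -0.2279] rect [ 751.5 -223. ] [28.3 67. ] 42.3 circ [ 762.  -213.4] 33.5
t 10.85 tcp [0.5236 0.0763 0.1008] F [-0.1  0.4 -0. ] open 0.093
jaw deg 6.8
-1 117 zmin [0.136 0.138 0.139] along -0.066 -0.049 across -0.011 0.008
1 131 zmin [0.137 0.137 0.138] along 0.043 0.059 across -0.011 0.01
```

Request:
{"method": "apply_moves", "body": {
  "commands": [0.4,-1.5,0,0,0,0,9.3,0,0,-2,0,0,0,9.3,0,0,-3,0,0,0,9.3,0,0,-2.6,0,0,0,9.3,0,0,-1.5,0,0,0,9.3,0,0,0,0,0,0,9.3]
}}

```text
t: 11.65
tool_pos: [0.5299, 0.0571, 0.0087]
orientation: [2.072, 2.332, 0.004]
force: [0.2, -0.3, -0.3]
opening: 0.0929
```

Request:
{"method": "apply_moves", "body": {
  "commands": [0,0.3,0,0,0,0,9.3,0,0,0,0,0,0,5.3,0,0,0,0,0,0,5.3,0,0,0,0,0,0,5.3,0,0,0,0,0,0,5.3,0,0,0,0,0,0,5.3]
}}

```text
t: 12.4
tool_pos: [0.5326, 0.0603, 0.0124]
orientation: [2.069, 2.329, 0.01]
force: [0.5, -0.1, -1.5]
opening: 0.0584
```

```bash
python3 - <<'E'
from g import *
s=read_state();print(s["tool_pos"],s["opening"])
E
```

```text
[0.53257772 0.06026712 0.01235754] 0.058449551104057626
```

Request:
{"method": "apply_moves", "body": {
  "commands": [0,0,3,0,0,0,5.3,0,0,4,0,0,0,5.3,0,0,2,0,0,0,5.3,0.5,4.5,0,0,0,0,5.3,0.5,5,0,0,0,0,5.3,0.5,5,0,0,0,0,5.3,0.5,4.5,0,0,0,0,5.3,0.2,2.5,0,0,0,0,5.3]
}}

```text
t: 13.4
tool_pos: [0.553, 0.2793, 0.1035]
orientation: [2.075, 2.325, 0.007]
force: [-0.0, -0.5, -1.3]
opening: 0.0588
```

Request:
{"method": "apply_moves", "body": {
  "commands": [0,0,0,0,0,0,5.3,0,0,0,0,0,0,5.3]
}}

```text
t: 13.65
tool_pos: [0.5522, 0.2804, 0.1024]
orientation: [2.073, 2.328, 0.004]
force: [-0.2, -0.2, -1.7]
opening: 0.059
```

Request:
{"method": "apply_moves", "body": {
  "commands": [0.8,2.0,0,0,0,0,5.3,0,0,-2,0,0,0,5.3,0,0,-3,0,0,0,5.3,0,0,-2.4,0,0,0,5.3,0,0,-1,0,0,0,5.3,0,0,0,0,0,0,5.3,0,0,0,0,0,0,5.3]
}}

```text
t: 14.52
tool_pos: [0.5587, 0.2912, 0.0118]
orientation: [2.08, 2.322, -0.005]
force: [0.4, -0.5, -1.3]
opening: 0.0589
```

Request:
{"method": "apply_moves", "body": {
  "commands": [0,0.9,0.4,0,0,0,5.3,0,0,0,0,0,0,5.3,0,0,-0.4,0,0,0,5.3,0,0,-0.2,0,0,0,5.3,0,0,0,0,0,0,5.3]
}}

```text
t: 15.15
tool_pos: [0.5607, 0.3021, 0.0128]
orientation: [2.078, 2.321, 0.002]
force: [-0.1, 0.3, -0.5]
opening: 0.0588
```

Request:
{"method": "apply_moves", "body": {
  "commands": [0,0,-0.3,0,0,0,5.3,0,0,0,0,0,0,5.3]
}}

```text
t: 15.4
tool_pos: [0.5608, 0.3019, 0.0102]
orientation: [2.078, 2.321, 0.002]
force: [-1.3, 0.8, 1.2]
opening: 0.0589
```

```bash
python3 - <<'E'
from g import *
from m import measure
im,d=tips()
measure({"black_jar_center":(.068,.09)},("scene",))
cv2.imwrite("pics/s4.png",cv2.resize(im[90:210,130:290],(800,600)))
E
```

```text
t 15.4 tcp [0.5608 0.3019 0.0102] F [-1.3  0.8  1.2] open 0.0589
jaw deg 6.3
-1 165 zmin [0.001 0.002 0.002] along -0.049 -0.025 across -0.014 0.014
1 134 zmin [0.    0.002 0.002] along 0.026 0.049 across -0.014 0.014
```

View pics/s4.png

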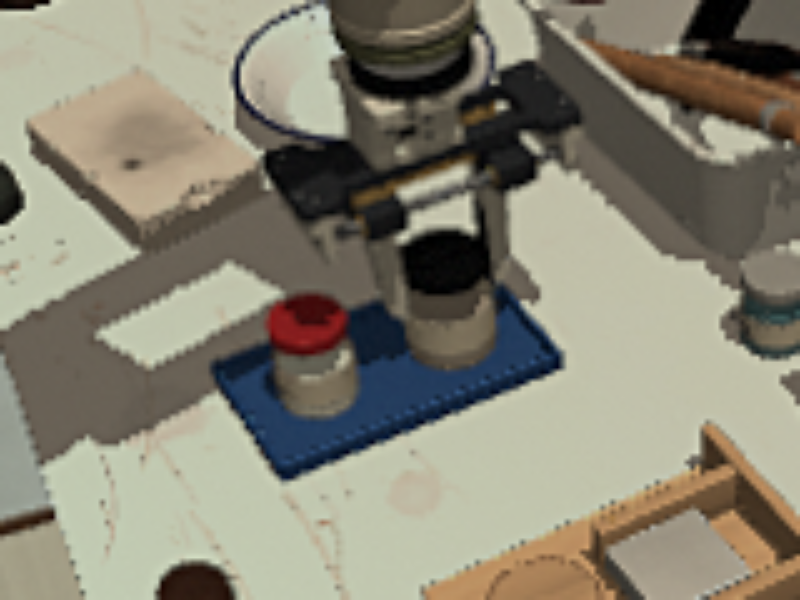

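Both jars are upright in the tray: red at crop (315,370), black at (450,310). The force has turned positive, so the black jar is in contact with the floor. I'll release it.

Request:
{"method": "apply_moves", "body": {
  "commands": [0,0,-0.1,0,0,0,5.3,0,0,0,0,0,0,7.4,0,0,0,0,0,0,7.4,0,0,0,0,0,0,7.4,0,0,0,0,0,0,7.4,0,0,0,0,0,0,7.4]
}}

```text
t: 16.3
tool_pos: [0.5613, 0.3021, 0.0098]
orientation: [2.078, 2.32, 0.004]
force: [-0.1, -0.7, 0.8]
opening: 0.0741
```

Request:
{"method": "apply_moves", "body": {
  "commands": [0,0,3,0,0,0,7.4,0,0,5,0,0,0,7.4,0,0,1,0,0,0.01,8.2,0.8,-5,0,0,0,0,8.2,0.8,-5,0,0,0,0,8.2,0.9,-5.2,0,0,0,0,8.2,0.9,-5.2,0,0,0,0,8.2,0.9,-5,0,0,0,0,8.2]
}}

```text
t: 17.3
tool_pos: [0.6014, 0.0445, 0.0983]
orientation: [2.058, 2.342, -0.001]
force: [0.8, 0.9, -0.1]
opening: 0.0819
```

Request:
{"method": "apply_moves", "body": {
  "commands": [0,0,0,0,0,0,8.2,0,0,0,0,0,0,8.2]
}}

```text
t: 17.55
tool_pos: [0.6008, 0.041, 0.0967]
orientation: [2.065, 2.338, -0.003]
force: [0.0, -0.4, -0.6]
opening: 0.0822
```

```bash
python3 - <<'E'
from g import *
from m import measure
im,d=tips()
measure({"black_jar_center":(.068,.09),"red_jar_center":(.055,.08),"bench_block_center":(.026,.044)},("scene",))
cv2.imwrite("pics/s5.png",cv2.resize(im[110:230,180:340],(800,600)))
E
```

```text
t 17.55 tcp [0.6008 0.041  0.0967] F [ 0.  -0.4 -0.6] open 0.0822
jaw deg 7.1
-1 118 zmin [0.135 0.136 0.137] along -0.061 -0.043 across -0.01 0.01
1 133 zmin [0.133 0.134 0.135] along 0.037 0.055 across -0.011 0.008
scene black_jar_center 0.93 n 190 z 0.0778 mean [0.5559 0.3009] rect [558.1 303.8] [57.5 56.1] 19.9 circ [557.7 304. ] 30.5
scene red_jar_center 0.89 n 149 z 0.0675 mean [0.4626 0.2871] rect [463.9 288.9] [51.8 43.3] 39.6 circ [460.6 293.7] 28.4
scene bench_block_center 0.92 few 0 median z 0.0197 [ 0.492 -0.442]
scene bench_block_center 0.9 few 0 median z 0.0195 [ 0.451 -0.161]
scene bench_block_center 0.81 n 385 z 0.0337 mean [0.6001 0.0302] rect [602.1  30.4] [66.3 76. ] 4.3 circ [599.2  29.9] 44.0
scene bench_block_center 0.68 few 0 median z 0.0193 [ 0.607 -0.149]
```

View pics/s5.png

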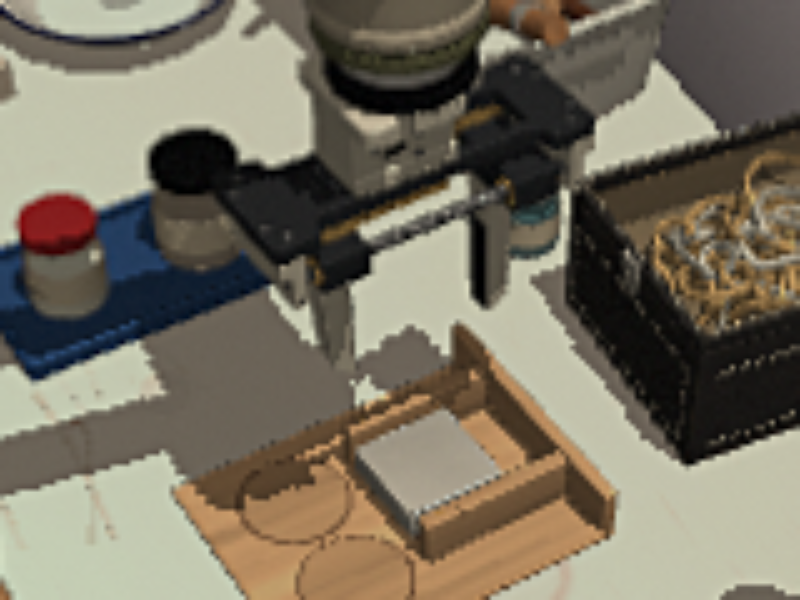

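The jars stand in the tray, at crop (65,255) and (195,200), and the block lies free at (430,460). Before going down I'll check the crate's clearance to the gripper's body.

```bash
python3 - <<'E'
from h import *
z=np.load("top0.npz");P=cloud(z["d"],"top")
k=(P[...,1]>-.04)&(P[...,1]<.13)&(P[...,0]>.67)&(P[...,0]<.9)&(z["d"]>0)
for y in np.arange(-.03,.13,.03):
    q=P[k&(np.abs(P[...,1]-y)<.015)&(P[...,2]>.05)]
    print(round(y,2),q[:,0].min().round(3),q[:,2].max().round(3)) if len(q) else None
z=np.load("scene0.npz");P=cloud(z["d"],"scene")
k=(P[...,1]>-.04)&(P[...,1]<.13)&(P[...,0]>.65)&(P[...,0]<.9)&(P[...,2]>.05)&(z["d"]>0)
print(P[k].min(0),np.percentile(P[k][:,0],1),P[k].max(0))
E
```

```text
0.0 0.756 0.108
0.03 0.756 0.106
0.06 0.753 0.108
0.09 0.753 0.105
0.12 0.756 0.106
[ 0.74982966 -0.01470253  0.05004789] 0.7521039952133376 [0.89997148 0.12985103 0.10910617]
```

Request:
{"method": "apply_moves", "body": {
  "commands": [0.4,-0.8,0,0,0,0,8.2,0,0,-2,0,0,0,8.2,0,0,-3,0,0,0,8.2,0,0,-3,0,0,0,8.2,0,0,-1.2,0,0,0,8.2,0,0,0,0,0,0,8.2,0,0,0,0,0,0,8.2]
}}

```text
t: 18.68
tool_pos: [0.6042, 0.0352, -0.0007]
orientation: [2.059, 2.342, -0.003]
force: [-0.7, -0.2, 0.5]
opening: 0.0817
```

```bash
python3 - <<'E'
from g import *
im,d=tips()
cv2.imwrite("pics/s6.png",cv2.resize(im[145:235,205:325],(800,600)))
E
```

```text
t 18.68 tcp [ 0.6042  0.0352 -0.0007] F [-0.7 -0.2  0.5] open 0.0817
jaw deg 7.4
-1 153 zmin [0.003 0.003 0.003] along -0.061 -0.037 across -0.014 0.014
1 156 zmin [0.003 0.003 0.004] along 0.037 0.06 across -0.015 0.014
```

View pics/s6.png

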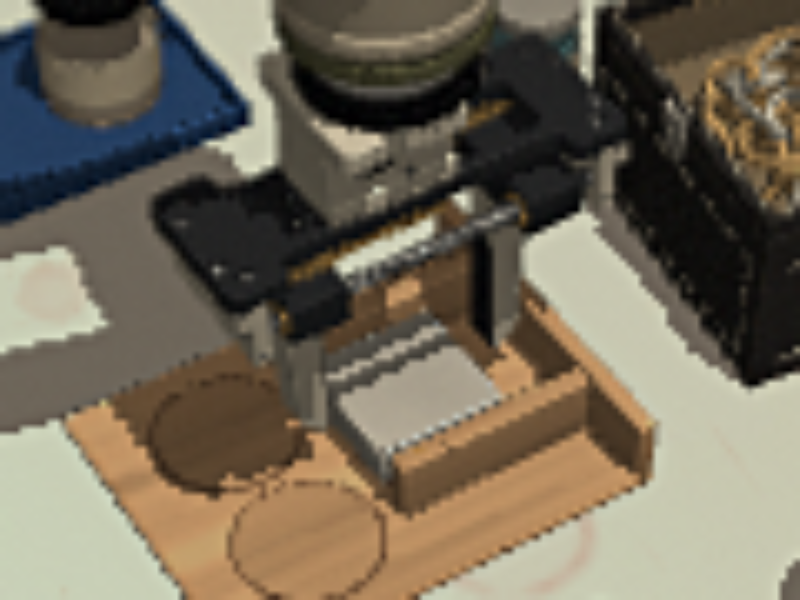

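The fingers straddle the block, front at crop (310,420) and rear at (500,330), both clear of it. I'll descend in small steps and grip.

Request:
{"method": "apply_moves", "body": {
  "commands": [0,-0.2,-1.2,0,0,0,8.2,0,0,-0.8,0,0,0,8.2,0,0,-0.2,0,0,0,8.2,0,0,0,0,0,0,8.2]
}}

```text
t: 19.23
tool_pos: [0.606, 0.0329, -0.022]
orientation: [2.057, 2.34, 0.0]
force: [0.5, 0.1, 0.7]
opening: 0.0818
```

Request:
{"method": "apply_moves", "body": {
  "commands": [0,0,-0.3,0,0,0,8.2,0,0,0,0,0,0,5.8,0,0,0,0,0,0,5.8,0,0,0,0,0,0,5.8,0,0,0,0,0,0,5.8,0,0,0,0,0,0,5.8],
  "squeeze": 45
}}

```text
t: 19.98
tool_pos: [0.6057, 0.0329, -0.0248]
orientation: [2.057, 2.341, -0.001]
force: [-1.5, 0.2, 0.9]
opening: 0.0639
```

Request:
{"method": "apply_moves", "body": {
  "commands": [0,0,2,0,0,0,5.8,0,0,4,0,0,0,5.8,0,0,4,0,0,0,5.8,-2,-4,0,0,0,0,5.8,-2.5,-5,0,0,0,0,5.8,-2.5,-5,0,0,0,0,5.8,-2.5,-5,0,0,0,0,5.8,-2.5,-5,0,0,0,0,5.8]
}}

```text
t: 20.98
tool_pos: [0.4824, -0.2095, 0.0837]
orientation: [2.046, 2.346, 0.002]
force: [0.7, -0.9, -5.7]
opening: 0.0636
```

```bash
python3 - <<'E'
from h import *
s=read_state();print(s["tool_pos"],s["orientation"],s["opening"],s["force"])
for c,(u0,v0) in(("top",(362,274)),("scene",(258,326))):
    z=np.load(c+"0.npz"); im=z["im"].max(2); P=cloud(z["d"],c)
    m=np.zeros((420,560),bool); m[v0-16:v0+17,u0-16:u0+17]=im[v0-16:v0+17,u0-16:u0+17]<60
    v,u=np.nonzero(m); print(c,len(u),u.mean(),v.mean(),np.median(P[m][:,2]))
    # intersect with z=.012 plane
    mm=camera_model(c);R=np.array(mm["R"]);t=np.array(mm["t"]);n=cv2.undistortPoints(np.stack([u,v],-1).reshape(-1,1,2).astype(float),np.array(mm["intrinsics"],float),np.array(mm["dist_coeffs"],float)).reshape(-1,2)
    D=np.c_[n,np.ones(len(n))]@R; C=-R.T@t; X=C+D*((.012-C[2])/D[:,2])[:,None]
    print(X.mean(0).round(4),cv2.minEnclosingCircle((X[:,:2]*1000).astype(np.float32)), cv2.minAreaRect((X[:,:2]*1000).astype(np.float32)))
E
```

```text
[ 0.48241157 -0.20949974  0.08371829] [2.04641571e+00 2.34600422e+00 1.92269567e-03] 0.0636257109778468 [ 0.69383782 -0.94566764 -5.73996612]
top 213 361.85915492957747 273.88262910798124 0.010837786708089579
[ 0.4338 -0.2985  0.012 ] ((433.2210693359375, -298.28900146484375), 24.223955154418945) ((434.8951416015625, -298.837890625), (42.90000534057617, 46.58692169189453), 0.7216053605079651)
scene 362 258.60497237569064 327.2209944751381 0.012255062055328081
[ 0.4304 -0.304   0.012 ] ((430.8836669921875, -304.22613525390625), 26.535634994506836) ((430.5464172363281, -303.8553466796875), (51.28822326660156, 49.80579376220703), 84.0728988647461)
```

Request:
{"method": "apply_moves", "body": {
  "commands": [-2,-3.6,0,0,0,0,5.8,-1.7,-3,0,0,0,0,5.8,-0.5,-1,0,0,0,0,5.8,0,0,0,0,0,0,5.8,0,0,0,0,0,0,5.8]
}}

```text
t: 21.6
tool_pos: [0.4376, -0.2901, 0.0872]
orientation: [2.051, 2.339, 0.003]
force: [0.4, -0.4, -6.9]
opening: 0.0633
```

Request:
{"method": "apply_moves", "body": {
  "commands": [-0.4,-1.1,0,0,0,0,5.8,0,0,-2,0,0,0,5.8,0,0,-3,0,0,0,5.8,0,0,-3,0,0,0,5.8,0,0,-1.2,0,0,0,5.8,0,0,0,0,0,0,5.8,0,0,0,0,0,0,5.8]
}}

```text
t: 22.48
tool_pos: [0.4369, -0.3013, -0.0045]
orientation: [2.039, 2.343, 0.003]
force: [0.8, -0.2, -6.1]
opening: 0.0636
```

```bash
python3 - <<'E'
from g import *
im,d=tips()
from m import measure
measure({"puck":(.005,.02),"bench_block_center":(.03,.07)},("scene",))
cv2.imwrite("pics/s7.png",cv2.resize(im[270:360,200:320],(800,600)))
E
```

```text
t 22.48 tcp [ 0.4369 -0.3013 -0.0045] F [ 0.8 -0.2 -6.1] open 0.0636
jaw deg 7.9
-1 156 zmin [-0.004 -0.004 -0.004] along -0.051 -0.028 across -0.015 0.015
1 87 zmin [-0.003 -0.003 -0.001] along 0.028 0.052 across -0.015 0.007
scene bench_block_center 0.91 n 501 z 0.0543 mean [ 0.4362 -0.3175] rect [ 434.6 -308.5] [65.  50.5] 8.8 circ [ 434.8 -312.6] 37.3
scene bench_block_center 0.71 few 0 median z 0.0196 [ 0.492 -0.443]
scene bench_block_center 0.56 few 0 median z 0.0193 [ 0.607 -0.148]
```

View pics/s7.png

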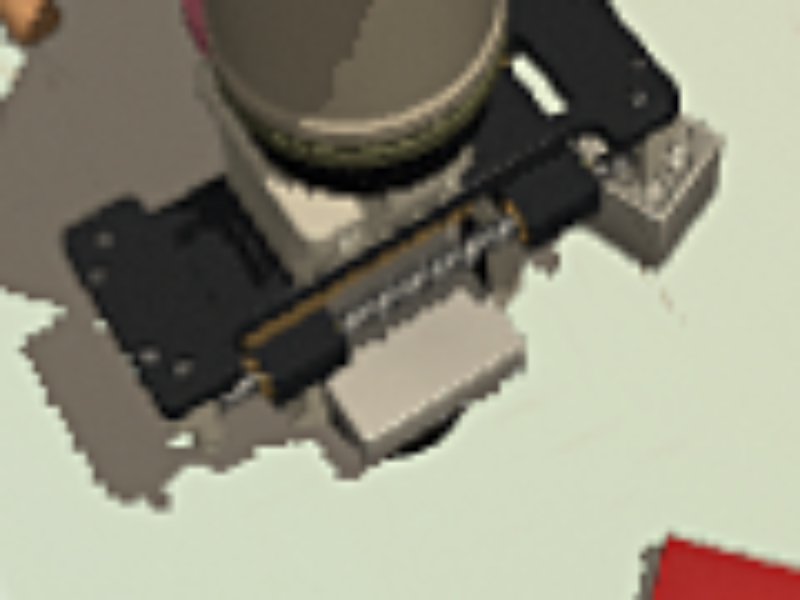

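The block is held flat above the puck; the puck's dark edge shows below it at crop (430,435). I'll shift x by -4 mm and lower.

Request:
{"method": "apply_moves", "body": {
  "commands": [-0.4,-0.1,-0.6,0,0,0,5.8,0,0,-0.7,0,0,0,5.8,0,0,-0.4,0,0,0,5.8,0,0,0,0,0,0,5.8]
}}

```text
t: 23.18
tool_pos: [0.4327, -0.3028, -0.0222]
orientation: [2.039, 2.341, 0.003]
force: [-1.0, 0.2, -6.8]
opening: 0.0637
```

Request:
{"method": "apply_moves", "body": {
  "commands": [0,0,-0.3,0,0,0,5.8,0,0,-0.15,0,0,0,5.8,0,0,0,0,0,0,5.8]
}}

```text
t: 23.55
tool_pos: [0.4328, -0.3029, -0.0266]
orientation: [2.039, 2.341, 0.003]
force: [-1.0, 0.3, -3.1]
opening: 0.0636
```

Weight is starting to transfer to the puck; a touch lower, then release.

Request:
{"method": "apply_moves", "body": {
  "commands": [0,0,-0.1,0,0,0,5.8,0,0,0,0,0,0,7.6,0,0,0,0,0,0,7.6,0,0,0,0,0,0,7.6,0,0,0,0,0,0,7.6]
}}

```text
t: 24.18
tool_pos: [0.4356, -0.3052, -0.0242]
orientation: [2.034, 2.337, 0.003]
force: [0.2, -0.4, 0.5]
opening: 0.076
```

Request:
{"method": "apply_moves", "body": {
  "commands": [0,0,2,0,0,0,7.6,0,0,4,0,0,0,7.6,0,0,4,0,0,0,7.6,3,0.6,1,0,0,0.13,7.6,3.5,0.8,0,0,0,0.13,7.6,3.5,0.8,0,0,0,0.1,7.6,0,0,0,0,0,0,7.6,0,0,0,0,0,0,7.6]
}}

```text
t: 25.18
tool_pos: [0.5374, -0.2826, 0.0896]
orientation: [1.572, 2.67, 0.012]
force: [0.3, 1.0, 0.3]
opening: 0.0762
```

```bash
python3 - <<'E'
from g import *
from m import measure
tips()
measure({"puck":(.005,.02),"bench_block_center":(.026,.04),"dome_block_center":(.034,.05)})
im,d=read_camera("scene")
cv2.imwrite("pics/s8.png",cv2.resize(im[250:370,200:360],(800,600)))
E
```

```text
t 25.18 tcp [ 0.5374 -0.2826  0.0896] F [0.3 1.  0.3] open 0.0762
jaw deg 29.0
-1 9 zmin [0.124 0.125 0.13 ] along -0.047 -0.043 across -0.008 -0.006
1 62 zmin [0.126 0.127 0.128] along 0.034 0.048 across -0.007 0.01
top puck 0.67 n 11 z 0.0172 mean [ 0.4294 -0.2702] rect [ 428.8 -270.3] [54.6  1. ] 8.1 circ [ 428.8 -270.8] 27.3
top bench_block_center 0.94 few 0 median z 0.019 [ 0.612 -0.142]
top bench_block_center 0.94 few 0 median z 0.0189 [ 0.456 -0.154]
top dome_block_center 0.58 n 35 z 0.04 mean [ 0.554  -0.2543] rect [ 552.6 -257.4] [18.  22.8] 26.9 circ [ 552.6 -257.4] 14.5
scene bench_block_center 0.91 few 0 median z 0.0197 [ 0.491 -0.443]
scene bench_block_center 0.71 n 710 z 0.0323 mean [ 0.4285 -0.3064] rect [ 429.8 -303.9] [64.6 62.6] 7.9 circ [ 428.8 -305.9] 41.8
scene bench_block_center 0.7 few 0 median z 0.0193 [ 0.451 -0.16 ]
scene dome_block_center 0.59 n 221 z 0.0401 mean [ 0.546  -0.2789] rect [ 544.7 -276.5] [41.7 39.2] 25.0 circ [ 545.9 -277.9] 24.9
```

View pics/s8.png

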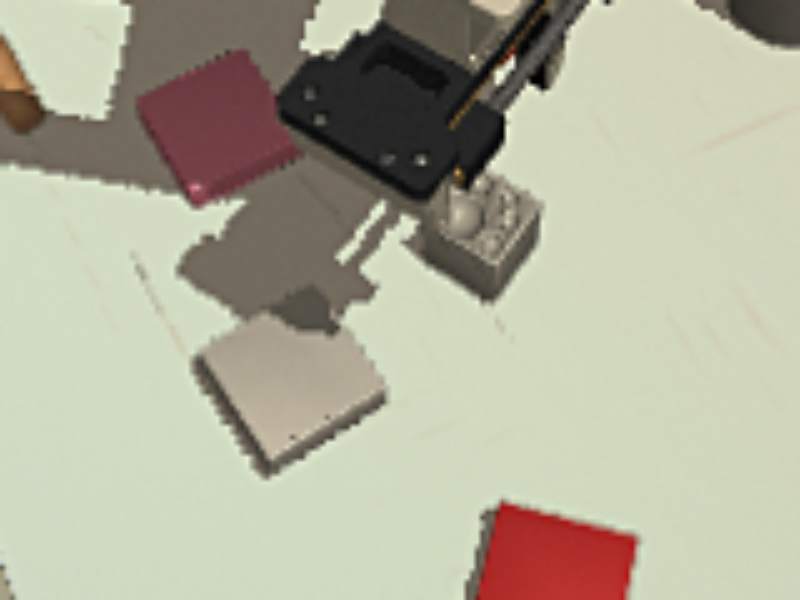

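The bench block lies flat on the puck at crop (290,390). The scene camera gives its centre as (0.430,-0.304) and the puck's as (0.4304,-0.304), so it's centred. The dome block is at (485,235). I'll grip it now.

Request:
{"method": "apply_moves", "body": {
  "commands": [0.9,1.1,0,0,0,0,7.6,0,0,-2,0,0,0,7.6,0,0,-3,0,0,0,7.6,0,0,-3,0,0,0,7.6,0,0,-2,0,0,0,7.6,0,0,0,0,0,0,7.6,0,0,0,0,0,0,7.6]
}}

```text
t: 26.55
tool_pos: [0.5457, -0.2682, -0.0187]
orientation: [1.57, 2.675, 0.013]
force: [1.3, 0.2, 0.1]
opening: 0.0762
```

Request:
{"method": "apply_moves", "body": {
  "commands": [0.1,-0.3,-0.4,0,0,0,7.6,0,0,-0.2,0,0,0,7.6,0,0,0,0,0,0,3.7,0,0,0,0,0,0,3.7,0,0,0,0,0,0,3.7,0,0,0,0,0,0,3.7,0,0,0,0,0,0,3.7,0,0,0,0,0,0,3.7],
  "squeeze": 40
}}

```text
t: 27.55
tool_pos: [0.5486, -0.2728, -0.022]
orientation: [1.567, 2.671, 0.012]
force: [-0.8, 0.2, 0.4]
opening: 0.0421
```

Request:
{"method": "apply_moves", "body": {
  "commands": [0,0,2,0,0,0,3.7,0,0,3,0,0,0,3.7,0,0,3,0,0,0,3.7,-3.4,-0.9,0,0,0,0,3.7,-3.8,-1,0,0,0,0,3.7,-3.4,-0.9,0,0,0,0,3.7,0,0,0,0,0,0,3.7,0,0,0,0,0,0,3.7]
}}

```text
t: 28.55
tool_pos: [0.4387, -0.2996, 0.0653]
orientation: [1.567, 2.672, 0.012]
force: [0.5, -0.5, -5.2]
opening: 0.0422
```

```bash
python3 - <<'E'
from g import *
from m import measure
tips()
measure({"bench_block_center":(.026,.04),"dome_block_center":(.11,.15)},("scene",))
E
```

```text
t 28.55 tcp [ 0.4387 -0.2996  0.0653] F [ 0.5 -0.5 -5.2] open 0.0422
jaw deg 29.2
-1 59 zmin [0.09  0.091 0.091] along -0.04 -0.017 across -0.014 0.001
1 43 zmin [0.109 0.111 0.114] along 0.017 0.032 across -0.013 0.011
scene bench_block_center 0.85 n 530 z 0.032 mean [ 0.4282 -0.3138] rect [ 430.1 -306.3] [64.9 57.3] 7.3 circ [ 430.  -312.2] 37.4
scene bench_block_center 0.71 few 0 median z 0.0197 [ 0.491 -0.442]
scene bench_block_center 0.58 few 0 median z 0.0192 [ 0.618 -0.15 ]
scene dome_block_center 0.52 n 143 z 0.1268 mean [ 0.443  -0.3146] rect [ 442.7 -314.1] [42.8 16.3] 39.6 circ [ 440.5 -311.4] 21.4
```

Request:
{"method": "apply_moves", "body": {
  "commands": [-0.6,-0.3,-1,0,0,0,3.7,0,0,-2,0,0,0,3.7,0,0,-1.4,0,0,0,3.7,0,0,0,0,0,0,3.7,0,0,0,0,0,0,3.7]
}}

```text
t: 29.38
tool_pos: [0.4324, -0.3016, 0.0173]
orientation: [1.563, 2.678, 0.013]
force: [0.7, -0.0, -5.1]
opening: 0.0418
```

Request:
{"method": "apply_moves", "body": {
  "commands": [0,-0.1,-0.5,0,0,0,3.7,0,0,-0.2,0,0,0,3.7,0,0,0,0,0,0,3.7]
}}

```text
t: 29.75
tool_pos: [0.4333, -0.3035, 0.0112]
orientation: [1.562, 2.676, 0.012]
force: [1.1, 0.6, -4.9]
opening: 0.0416
```

Request:
{"method": "apply_moves", "body": {
  "commands": [0,0,-0.15,0,0,0,3.7,0,0,-0.1,0,0,0,3.7,0,0,0,0,0,0,3.7]
}}

```text
t: 30.12
tool_pos: [0.4339, -0.3039, 0.0101]
orientation: [1.561, 2.675, 0.011]
force: [0.7, 0.0, -5.8]
opening: 0.042
```

Request:
{"method": "apply_moves", "body": {
  "commands": [0,0,-0.2,0,0,0,3.7,0,0,0,0,0,0,3.7]
}}

```text
t: 30.38
tool_pos: [0.4345, -0.3045, 0.0102]
orientation: [1.561, 2.674, 0.01]
force: [0.2, -0.5, -4.9]
opening: 0.0418
```

Request:
{"method": "apply_moves", "body": {
  "commands": [-0.1,0.1,-0.25,0,0,0,3.7,0,0,-0.1,0,0,0,3.7]
}}

```text
t: 30.62
tool_pos: [0.4348, -0.3049, 0.0099]
orientation: [1.559, 2.672, 0.009]
force: [-7.2, 4.8, 7.4]
opening: 0.0422
```

Contact is made, so I'll release.

Request:
{"method": "apply_moves", "body": {
  "commands": [0,0,0.05,0,0,0,5.6,0,0,0,0,0,0,5.6,0,0,0,0,0,0,5.6,0,0,0,0,0,0,5.6]
}}

```text
t: 31.12
tool_pos: [0.436, -0.3059, 0.0112]
orientation: [1.557, 2.669, 0.008]
force: [-0.0, -0.2, -0.8]
opening: 0.0558
```

Request:
{"method": "apply_moves", "body": {
  "commands": [0,0,2,0,0,0,5.6,0,0,4,0,0,0,6.5,0,0,4,0,0,0,6.5,0,5,1,0,0,-0.13,7.5,0,6,0,0,0,-0.13,7.5,0,6,0,0,0,-0.13,7.5,0,6,0,0,0,0,7.5,0,6,0,0,0,0,7.5]
}}

```text
t: 32.12
tool_pos: [0.4352, -0.0115, 0.1249]
orientation: [2.067, 2.291, -0.001]
force: [1.0, 0.0, 0.6]
opening: 0.075
```

```bash
python3 - <<'E'
from g import *
from m import measure
s=read_state();print(s["tool_pos"],s["orientation"])
measure({"bench_block_center":(.026,.04),"dome_block_center":(.066,.085)})
measure({"black_jar_center":(.068,.09),"red_jar_center":(.055,.08)})
im,d=read_camera("scene")
cv2.imwrite("pics/s9.png",cv2.resize(im[250:370,200:360],(800,600)))
E
```

```text
[ 0.43515475 -0.01146067  0.1249025 ] [ 2.06736908e+00  2.29124392e+00 -1.36325431e-03]
top bench_block_center 0.73 n 139 z 0.0303 mean [ 0.4268 -0.2836] rect [ 432.5 -297.6] [61.  57.7] 12.6 circ [ 431.3 -299.2] 38.5
top bench_block_center 0.7 few 1 median z 0.0187 [ 0.456 -0.155]
top bench_block_center 0.64 few 0 median z 0.0189 [ 0.612 -0.141]
top bench_block_center 0.64 few 0 median z 0.0185 [ 0.494 -0.436]
top dome_block_center 0.71 n 216 z 0.0719 mean [ 0.4351 -0.3032] rect [ 434.1 -303.1] [42.1 42.1] 29.3 circ [ 434.3 -302. ] 27.2
scene bench_block_center 0.93 few 0 median z 0.0197 [ 0.491 -0.442]
scene bench_block_center 0.75 few 0 median z 0.0193 [ 0.451 -0.162]
scene bench_block_center 0.72 n 279 z 0.0317 mean [ 0.4216 -0.317 ] rect [ 429.6 -303.1] [64.5 65.2] 7.5 circ [ 428.9 -303.8] 43.1
scene bench_block_center 0.63 few 0 median z 0.0194 [ 0.608 -0.15 ]
scene dome_block_center 0.97 n 320 z 0.0727 mean [ 0.4309 -0.3062] rect [ 431.3 -304.9] [42.6 40.8] 29.6 circ [ 430.1 -305.1] 27.1
top black_jar_center 0.68 n 365 z 0.0768 mean [0.5614 0.3005] rect [561.6 301. ] [56.4 57.6] 0.4 circ [561.7 301.6] 30.3
top red_jar_center 0.7 n 276 z 0.0663 mean [0.4646 0.2905] rect [464.5 291.1] [48.6 49.5] 10.0 circ [465.2 292.6] 26.5
top red_jar_center 0.43 few 0 median z 0.0066 [0.609 0.033]
scene black_jar_center 0.6 n 128 z 0.0774 mean [0.562  0.3001] rect [565.  299.4] [60.  38.9] 69.1 circ [559.3 301.7] 30.1
```

View pics/s9.png

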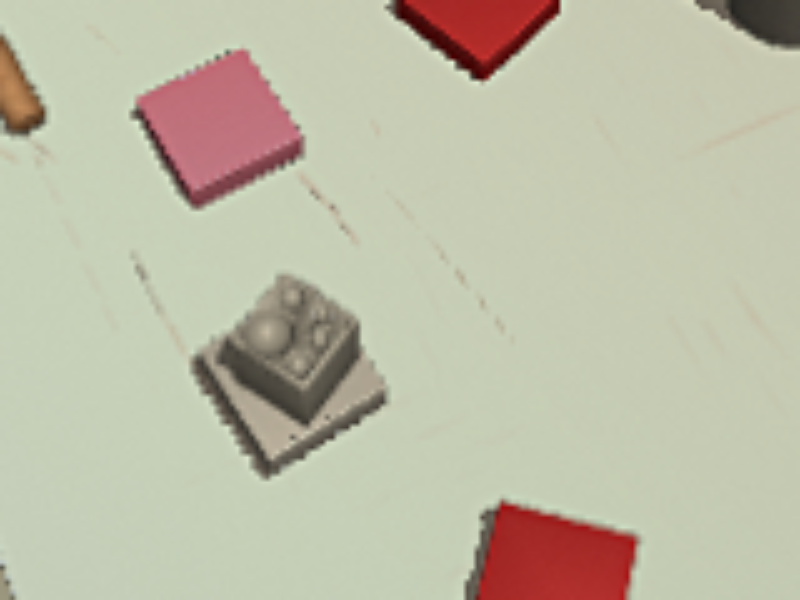

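The dome stands upright and centred on the block at crop (290,345). Both cameras put it about 2 mm from the block's centre. Now the jars go back, black first from (0.5615, 0.302).

Request:
{"method": "apply_moves", "body": {
  "commands": [2.1,5,0,0,0,0.02,8,2.1,5.2,0,0,0,0,8,2.1,5.2,0,0,0,0,8,2.1,5.2,0,0,0,0,8,2.1,5.2,0,0,0,0,8,2,4,0,0,0,0,8,0,0,0,0,0,0,8,0,0,0,0,0,0,8],
  "squeeze": 20
}}

```text
t: 33.78
tool_pos: [0.5648, 0.289, 0.123]
orientation: [2.055, 2.301, -0.004]
force: [0.3, 0.1, 0.5]
opening: 0.08
```

Request:
{"method": "apply_moves", "body": {
  "commands": [-0.3,1.2,0,0,0,0,8,0,0,-3,0,0,0,8,0,0,-2,0,0,0,8,0,0,0,0,0,0,8,0,0,0,0,0,0,8]
}}

```text
t: 34.4
tool_pos: [0.5619, 0.2996, 0.0745]
orientation: [2.06, 2.295, 0.0]
force: [0.4, -0.3, 0.6]
opening: 0.0801
```

Request:
{"method": "apply_moves", "body": {
  "commands": [0,0.2,-3,0,0,0,8,0,0,-2.7,0,0,0,8,0,0,-0.6,0,0,0,8,0,0,0,0,0,0,5.3,0,0,0,0,0,0,5.3,0,0,0,0,0,0,5.3,0,0,0,0,0,0,5.3,0,0,0,0,0,0,5.3]
}}

```text
t: 35.4
tool_pos: [0.5677, 0.3041, 0.0201]
orientation: [2.058, 2.29, 0.019]
force: [0.4, 0.3, -2.0]
opening: 0.0596
```

```bash
python3 - <<'E'
from g import *
from m import measure
s=read_state();print(s["tool_pos"],s["force"],s["dq"])
im,d=tips()
measure({"black_jar_center":(.05,.1),"red_jar_center":(.055,.08)})
cv2.imwrite("pics/s10.png",cv2.resize(im[90:210,130:290],(800,600)))
E
```

```text
[0.56771758 0.30405217 0.02012513] [ 0.4273238   0.34123769 -2.02208527] [ 0.00110926 -0.00305238 -0.00144689 -0.00023933  0.00181704  0.00071709]
t 35.4 tcp [0.5677 0.3041 0.0201] F [ 0.4  0.3 -2. ] open 0.0596
jaw deg 6.1
-1 124 zmin [0.011 0.013 0.013] along -0.05 -0.026 across -0.014 0.015
1 83 zmin [0.01  0.011 0.012] along 0.026 0.045 across -0.014 0.013
top black_jar_center 0.62 n 158 z 0.0782 mean [0.569  0.2875] rect [569.9 286.4] [53.7 26.9] 7.5 circ [569.1 292.6] 26.9
top red_jar_center 0.72 n 243 z 0.0665 mean [0.4622 0.2886] rect [461.7 288.5] [40.8 50.3] 27.2 circ [464.7 290.2] 25.3
scene black_jar_center 0.58 n 214 z 0.0794 mean [0.5619 0.2995] rect [565.4 305.1] [63.2 55.5] 68.4 circ [561.9 305.4] 34.2
scene red_jar_center 0.63 n 148 z 0.0675 mean [0.4616 0.2875] rect [462.7 289.7] [47.4 45.2] 70.7 circ [461.4 290.8] 24.5
```

View pics/s10.png

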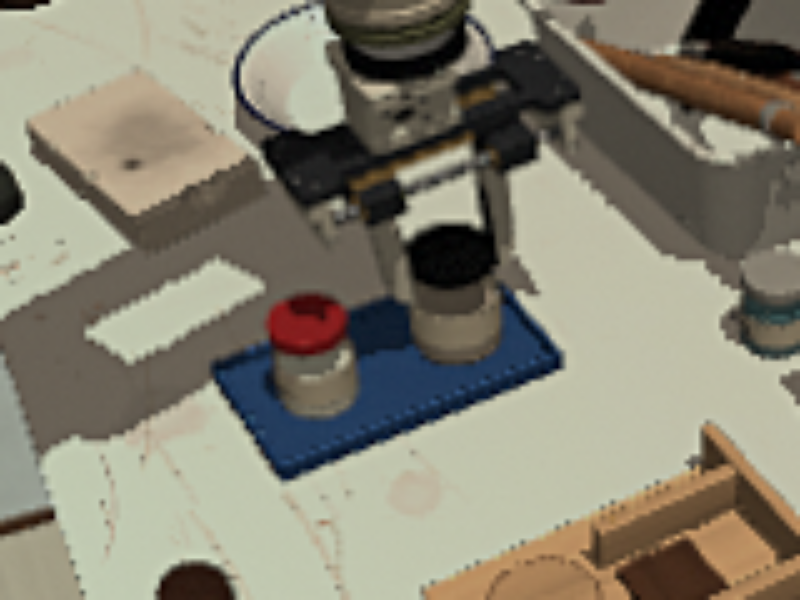

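The black jar is gripped upright at crop (455,300), but the tool drifted and now holds it about 8 mm higher than before. I'll account for that when placing: lift and carry to its ring.

Request:
{"method": "apply_moves", "body": {
  "commands": [0,0,3,0,0,0,5.3,0,0,4,0,0,0,5.3,0,0,2,0,0,0,5.3,-0.6,-4.5,0,-0.008,0.008,0,5.3,-0.7,-5,0,0,0,0,5.3,-0.7,-5,0,0,0,0,5.3,-0.7,-4.5,0,0,0,0,5.3,-0.5,-3,0,0,0,0,5.3]
}}

```text
t: 36.75
tool_pos: [0.5323, 0.0796, 0.1094]
orientation: [2.053, 2.297, -0.003]
force: [0.1, -0.0, -1.2]
opening: 0.0595
```

Request:
{"method": "apply_moves", "body": {
  "commands": [0,0,0,0,0,0,5.3,0,0,0,0,0,0,5.3]
}}

```text
t: 37.0
tool_pos: [0.5317, 0.078, 0.1088]
orientation: [2.058, 2.294, -0.004]
force: [0.1, -0.6, -1.3]
opening: 0.0592
```

Request:
{"method": "apply_moves", "body": {
  "commands": [-0.1,-1.5,0,0,0,0,5.3,0,0,-2,0,0,0,5.3,0,0,-3,0,0,0,5.3,0,0,-2,0,0,0,5.3,0,0,0,0,0,0,5.3,0,0,0,0,0,0,5.3]
}}

```text
t: 37.75
tool_pos: [0.532, 0.0638, 0.038]
orientation: [2.049, 2.299, -0.002]
force: [-0.2, 0.4, -1.1]
opening: 0.0596
```

```bash
python3 - <<'E'
from g import *
from m import measure
tips()
measure({"black_jar_center":(.08,.12)})
E
```

```text
t 37.75 tcp [0.532  0.0638 0.038 ] F [-0.2  0.4 -1.1] open 0.0596
jaw deg 6.6
-1 156 zmin [0.028 0.029 0.029] along -0.05 -0.026 across -0.014 0.011
1 118 zmin [0.029 0.029 0.03 ] along 0.026 0.049 across -0.01 0.01
top black_jar_center 0.54 n 27 z 0.0962 mean [0.5295 0.0401] rect [528.8  39.7] [29.8  5.9] 1.5 circ [528.7  41.2] 15.0
scene black_jar_center 0.55 n 260 z 0.0975 mean [0.5285 0.0584] rect [530.8  60.2] [55.9 52.7] 69.1 circ [529.   61.2] 28.8
```

Request:
{"method": "apply_moves", "body": {
  "commands": [-0.3,-0.2,-0.8,0,0,0,5.3,0,0,-0.7,0,0,0,5.3,0,0,0,0,0,0,5.3]
}}

```text
t: 38.38
tool_pos: [0.5292, 0.0616, 0.0226]
orientation: [2.049, 2.298, -0.0]
force: [0.2, 0.3, -1.3]
opening: 0.0597
```

Request:
{"method": "apply_moves", "body": {
  "commands": [0,0,-0.2,0,0,0,5.3,0,0,-0.1,0,0,0,5.3]
}}

```text
t: 38.62
tool_pos: [0.5294, 0.0615, 0.0204]
orientation: [2.049, 2.298, -0.001]
force: [-7.8, -0.5, 13.0]
opening: 0.0597
```

Request:
{"method": "apply_moves", "body": {
  "commands": [0,0,0.05,0,0,0,7.6,0,0,0,0,0,0,7.6,0,0,0,0,0,0,7.6,0,0,0,0,0,0,7.6]
}}

```text
t: 39.12
tool_pos: [0.5304, 0.0615, 0.0216]
orientation: [2.048, 2.297, 0.001]
force: [-0.2, -0.1, 0.1]
opening: 0.0762
```

Released. I'll rise and go to the red jar in the tray at about (0.4645, 0.291).

Request:
{"method": "apply_moves", "body": {
  "commands": [0,0,3,0,0,0,7.6,0,0,5,0,0,0,7.6,0,0,2,0,0,0,7.6,-1.2,4.5,0,0,0,0,7.6,-1.3,5,0,0,0,0,7.6,-1.3,5,0,0,0,0,7.6,-1.3,4.5,0,0,0,0,7.6,-1,3,0,0,0,0,7.6]
}}

```text
t: 40.12
tool_pos: [0.4676, 0.2855, 0.1251]
orientation: [2.055, 2.29, 0.004]
force: [-0.4, -0.4, 1.0]
opening: 0.076
```

Request:
{"method": "apply_moves", "body": {
  "commands": [0,0,0,0,0,0,7.6,0,0,0,0,0,0,7.6]
}}

```text
t: 40.38
tool_pos: [0.4667, 0.287, 0.1249]
orientation: [2.05, 2.294, 0.003]
force: [-0.6, 0.1, -1.0]
opening: 0.0754
```

```bash
python3 - <<'E'
from m import *
s=read_state();print(s["tool_pos"],s["orientation"])
measure({"black_jar_center":(.072,.09),"red_jar_center":(.055,.08)})
E
```

```text
[0.46670123 0.28700182 0.12487185] [2.05039011 2.29392538 0.0034807 ]
top black_jar_center 0.66 n 337 z 0.0789 mean [0.527 0.062] rect [527.2  63.2] [57.4 52.4] 46.3 circ [527.4  62.1] 29.6
top red_jar_center 0.78 n 282 z 0.0666 mean [0.465  0.2904] rect [465.6 290.5] [50.3 50. ] 3.0 circ [465.8 291.3] 25.8
scene black_jar_center 0.66 n 278 z 0.0794 mean [0.5236 0.058 ] rect [524.8  59.9] [59.1 56.7] 67.9 circ [524.   60.7] 30.4
scene red_jar_center 0.82 n 156 z 0.0677 mean [0.4624 0.288 ] rect [462.4 291.2] [48.4 49. ] 33.3 circ [460.5 291.8] 27.3
```

Request:
{"method": "apply_moves", "body": {
  "commands": [-0.1,0.4,-2,0,0,0,7.6,0,0,-3,0,0,0,7.6,0,0,-3,0,0,0,7.6,0,0,-2,0,0,0,7.6,0,0,-1,0,0,0,7.6,0,0,0,0,0,0,7.6,0,0,0,0,0,0,7.6]
}}

```text
t: 41.55
tool_pos: [0.464, 0.289, 0.0062]
orientation: [2.056, 2.291, -0.0]
force: [-0.4, 0.6, -1.1]
opening: 0.0763
```

Request:
{"method": "apply_moves", "body": {
  "commands": [0.1,0.2,0.1,0,0,0,7.6,0,0,0,0,0,0,4.5,0,0,0,0,0,0,4.5,0,0,0,0,0,0,4.5,0,0,0,0,0,0,4.5,0,0,0,0,0,0,4.5]
}}

```text
t: 42.3
tool_pos: [0.467, 0.2923, 0.01]
orientation: [2.055, 2.289, 0.006]
force: [-0.6, -0.4, -0.2]
opening: 0.0511
```

Request:
{"method": "apply_moves", "body": {
  "commands": [0,0,3,0,0,0,4.5,0,0,4,0,0,0,4.5,0,0,4,0,0,0,4.5,1.3,-5,0,0,0,0,4.5,1.4,-6,0,0,0,0,4.5,1.4,-6,0,0,0,0,4.5,1.4,-6,0,0,0,0,4.5,1.2,-5,0,0,0,0,4.5]
}}

```text
t: 43.3
tool_pos: [0.5325, 0.0074, 0.1226]
orientation: [2.046, 2.297, 0.005]
force: [0.1, 0.1, -0.7]
opening: 0.0508
```

Request:
{"method": "apply_moves", "body": {
  "commands": [0,0,0,0,0,0,4.5,0,0,0,0,0,0,4.5]
}}

```text
t: 43.55
tool_pos: [0.5325, 0.004, 0.1222]
orientation: [2.053, 2.291, 0.004]
force: [-0.7, 0.4, -0.9]
opening: 0.0508
```

Request:
{"method": "apply_moves", "body": {
  "commands": [0.5,-1.4,0,0,0,0,4.5,0,0,-2,0,0,0,4.5,0,0,-3,0,0,0,4.5,0,0,-3,0,0,0,4.5,0,0,-1,0,0,0,4.5,0,0,0,0,0,0,4.5,0,0,0,0,0,0,4.5]
}}

```text
t: 44.42
tool_pos: [0.5401, -0.0068, 0.0324]
orientation: [2.039, 2.3, 0.008]
force: [-0.4, 0.4, -0.5]
opening: 0.0507
```

```bash
python3 - <<'E'
from g import *
from m import measure
tips()
measure({"red_jar_center":(.065,.12)})
E
```

```text
t 44.42 tcp [ 0.5401 -0.0068  0.0324] F [-0.4  0.4 -0.5] open 0.0507
jaw deg 6.9
-1 150 zmin [0.026 0.028 0.029] along -0.045 -0.022 across -0.014 0.011
1 96 zmin [0.029 0.031 0.034] along 0.021 0.043 across -0.014 0.011
scene red_jar_center 0.71 n 243 z 0.0898 mean [ 0.535  -0.0104] rect [537.7  -8. ] [51. 46.] 67.9 circ [534.5  -6.6] 27.0
```

Request:
{"method": "apply_moves", "body": {
  "commands": [-0.1,-0.4,-0.8,0,0,0,4.5,0,0,-0.7,0,0,0,4.5,0,0,0,0,0,0,4.5]
}}

```text
t: 45.05
tool_pos: [0.5389, -0.0115, 0.0163]
orientation: [2.039, 2.298, 0.008]
force: [0.3, 0.3, -0.8]
opening: 0.051
```

Request:
{"method": "apply_moves", "body": {
  "commands": [0,0,-0.3,0,0,0,4.5,0,0,-0.15,0,0,0,4.5]
}}

```text
t: 45.3
tool_pos: [0.5389, -0.0117, 0.0118]
orientation: [2.039, 2.298, 0.008]
force: [-5.4, -0.8, 10.1]
opening: 0.051
```

Contact again: release, rise and back off.

Request:
{"method": "apply_moves", "body": {
  "commands": [0,0,0.05,0,0,0,7.2,0,0,0,0,0,0,7.2,0,0,0,0,0,0,7.2,0,0,0,0,0,0,7.2]
}}

```text
t: 45.8
tool_pos: [0.5397, -0.0116, 0.0129]
orientation: [2.038, 2.298, 0.009]
force: [0.3, 0.4, 0.1]
opening: 0.0717
```

Request:
{"method": "apply_moves", "body": {
  "commands": [0,0,3,0,0,0,7.2,0,0,5,0,0,0,7.2,0,0,4,0,0,0,7.2,-1.5,5,0,0,0,0,7.2,-1.5,6,0,0,0,0,7.2,-1.5,6,0,0,0,0,7.2,-1.5,5,0,0,0,0,7.2,0,2,0,0,0,0,7.2]
}}

```text
t: 46.8
tool_pos: [0.4771, 0.2338, 0.138]
orientation: [2.044, 2.291, 0.015]
force: [0.4, -0.1, 0.8]
opening: 0.072
```

Request:
{"method": "apply_moves", "body": {
  "commands": [0,0,0,0,0,0,7.2,0,0,0,0,0,0,7.2,0,0,0,0,0,0,7.2]
}}

```text
t: 47.18
tool_pos: [0.4769, 0.2336, 0.1378]
orientation: [2.042, 2.293, 0.014]
force: [-0.2, 1.0, 0.2]
opening: 0.0722
```

```bash
python3 - <<'E'
from m import *
s=read_state();print(s["t"],s["tool_pos"],s["dq"])
measure({"black_jar_center":(.072,.09),"red_jar_center":(.062,.08),"bench_block_center":(.026,.04),"dome_block_center":(.066,.085)})
im,d=read_camera("scene")
cv2.imwrite("pics/s11.png",cv2.resize(im[150:360,180:460],(800,600)))
E
```

```text
47.175 [0.47690594 0.23357538 0.13778163] [-0.00954607 -0.00127847  0.00380912 -0.00185541  0.00080076 -0.00522276]
top red_jar_center 0.81 n 244 z 0.0687 mean [ 0.537  -0.0091] rect [536.9  -8.5] [48.8 45.7] 19.0 circ [537.   -9.7] 25.0
top bench_block_center 0.9 few 0 median z 0.0188 [ 0.612 -0.141]
top bench_block_center 0.89 few 0 median z 0.0184 [ 0.496 -0.437]
top bench_block_center 0.57 n 234 z 0.031 mean [ 0.431  -0.2917] rect [ 432.9 -300.7] [63.8 63.5] 8.1 circ [ 433.4 -301.1] 43.1
top bench_block_center 0.57 few 1 median z 0.0188 [ 0.456 -0.154]
top dome_block_center 0.68 n 214 z 0.0715 mean [ 0.4357 -0.3034] rect [ 434.4 -303.5] [42.4 42.5] 29.8 circ [ 434.1 -302.7] 27.3
scene black_jar_center 0.64 n 279 z 0.0794 mean [0.5234 0.0579] rect [525.   60.4] [59.6 56.6] 66.7 circ [523.   60.5] 31.2
scene red_jar_center 0.71 n 221 z 0.0694 mean [ 0.5332 -0.014 ] rect [535.1 -11.4] [52.3 46.3] 67.2 circ [533.7 -10.5] 27.0
scene bench_block_center 0.88 n 292 z 0.032 mean [ 0.4229 -0.3183] rect [ 429.5 -303.5] [64.6 65. ] 8.0 circ [ 429.  -303.9] 42.8
scene bench_block_center 0.86 few 0 median z 0.0191 [ 0.606 -0.148]
scene bench_block_center 0.58 few 0 median z 0.0191 [ 0.452 -0.162]
scene bench_block_center 0.58 few 0 median z 0.0197 [ 0.491 -0.443]
scene dome_block_center 0.84 n 328 z 0.0724 mean [ 0.4305 -0.3063] rect [ 430.8 -305.1] [41.4 42.3] 28.4 circ [ 430.8 -305.9] 28.1
scene dome_block_center 0.74 n 208 z 0.0696 mean [ 0.5344 -0.0125] rect [535.2 -11.3] [51.7 46.8] 66.2 circ [533.6 -10.3] 26.8
```

View pics/s11.png

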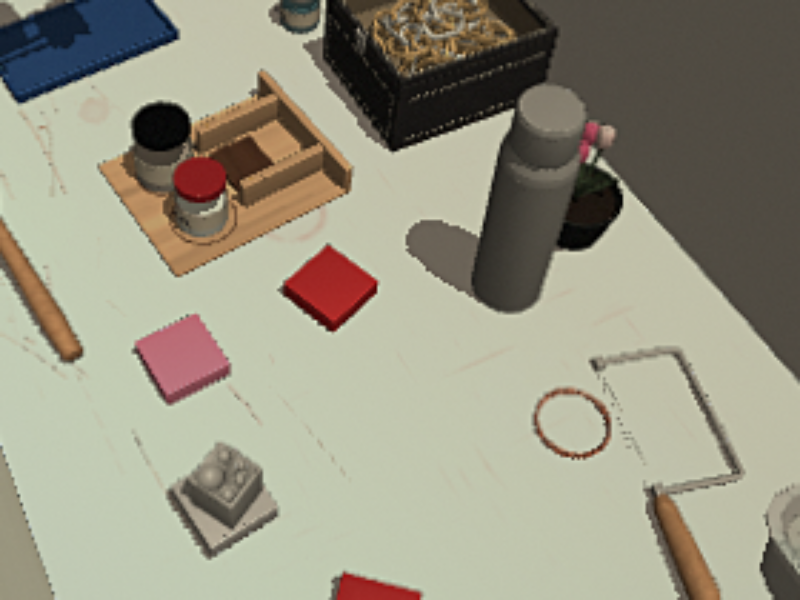

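The jars stand upright on their rings at crop (160,145) and (200,200). The dome sits on the bench block on the puck at (225,495), the flask is upright, and the arm is clear and at rest. I'm handing in.

```bash
python3 -c "
from plant import *
print(close_job())"
```

```text
the job is handed in; nothing more can be done
None
```

The whole sequence is done and the job was handed in at about 47.5 s; no verdict is reported. I moved both jars into the tray, set the bench block on the puck and the dome block on top of it, then put each jar back on its own ring.

Last checks, taken just before handing in:
- **Bench block on puck:** about 1 mm off centre in the scene camera and 2–3 mm in the top camera, with its top at z = 32 mm.
- **Dome block on bench block:** about 2–3 mm off centre, with its top at z = 72 mm.
- **Jars:** both stand upright. Red is about 1 mm and black about 2–3 mm from where it started. The top camera's network did not find the black jar in the very last check. Its top-camera figure is from about 7 s earlier, and the final scene-camera reading agrees with it.
- **Flask and arm:** the flask stands upright, and the gripper is open and clear of everything.

**Disagreements:**
- The reported tool height was about 36 mm lower than the cameras showed, so I used the camera height. Every placing contact matched that.
- The two cameras differ by about 3 mm in x, and by up to about 5 mm in y at the puck.
- When I gripped the black jar in the tray to take it back, the tool drifted and shifted the jar about 6 mm. The jar stayed upright.

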